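Make up an axle alignment kit

TASK

Make up the alignment kit in the grey tray: slide every U-shaped shim on the iron flat plate out over its front edge and pick it up there, never lifting one straight off the plate's face, and lay it flat in the tray's wide middle bay (one on top of another is fine). Draw every spacer plate up out of the slotted rack and stand it on edge in one of the tray's two narrow end bays, one plate to a bay. Leave the tray standing level on the bench and do not disturb the can, the jar or the wrench.

Things in the scene. Friction and masses are not known exactly. Their poses are not given: they have to be found in the camera images.
- flat: fixed cast-iron flat plate, a block 210 (x) x 380 (y) x 50 mm with a smooth top and sharp edges. Origin at the centre of its underside, on the bench; top 50 mm above. Its front edge is the long edge at its x = -105 mm, which faces the robot
- shim0_c (a point): U-shaped steel shim 100 (x) x 50 (y) x 3 mm, 0.11 kg, flat on the flat plate (may be absent). Point at its centre, half-way up. A slot 14 mm wide, 45 long opens at its -x end, which starts facing the flat plate's front edge within 0.2 rad. Balances 3 mm to +x of the point. Too thin to grip while wholly on a surface; where it overhangs an edge, fingers fit beside its two long sides
- shim1_c (a point): U-shaped steel shim 100 (x) x 50 (y) x 3 mm, 0.11 kg, flat on the flat plate (may be absent). Point at its centre, half-way up. A slot 14 mm wide, 45 long opens at its -x end, which starts facing the flat plate's front edge within 0.2 rad. Balances 3 mm to +x of the point. Too thin to grip while wholly on a surface; where it overhangs an edge, fingers fit beside its two long sides
- shim2_c (a point): U-shaped steel shim 100 (x) x 50 (y) x 3 mm, 0.11 kg, flat on the flat plate (may be absent). Point at its centre, half-way up. A slot 14 mm wide, 45 long opens at its -x end, which starts facing the flat plate's front edge within 0.2 rad. Balances 3 mm to +x of the point. Too thin to grip while wholly on a surface; where it overhangs an edge, fingers fit beside its two long sides
- shim3_c (a point): U-shaped steel shim 100 (x) x 50 (y) x 3 mm, 0.11 kg, flat on the flat plate (may be absent). Point at its centre, half-way up. A slot 14 mm wide, 45 long opens at its -x end, which starts facing the flat plate's front edge within 0.2 rad. Balances 3 mm to +x of the point. Too thin to grip while wholly on a surface; where it overhangs an edge, fingers fit beside its two long sides
- rack: fixed grey sheet-metal slotted rack: base 100 (x) x 132 (y) x 8 mm; three slots at its y = -50, 0, 50 mm, each between two upright walls 60 mm long, 4 mm thick, 12 mm apart, whose tops are 53 mm above the bench. Plates stand on the base, 8 mm above the bench; their upper 35 mm stick out. Origin at the centre of its underside
- plate0_c (a point): aluminium spacer plate, 90 mm wide, 80 mm tall, 8 mm thick, 0.15 kg, standing on edge in one of the rack's slots (may be absent). Point at its centre (40 mm above its lower edge). Its x runs along the width, y through the thickness, z up
- plate1_c (a point): aluminium spacer plate, 90 mm wide, 80 mm tall, 8 mm thick, 0.15 kg, standing on edge in one of the rack's slots (may be absent). Point at its centre (40 mm above its lower edge). Its x runs along the width, y through the thickness, z up
- plate2_c (a point): aluminium spacer plate, 90 mm wide, 80 mm tall, 8 mm thick, 0.15 kg, standing on edge in one of the rack's slots (may be absent). Point at its centre (40 mm above its lower edge). Its x runs along the width, y through the thickness, z up
- tray: loose grey kit tray, 150 (x) x 160 (y) x 50 mm, 0.9 kg, walls 4 mm, floor 5 mm thick, open above. Two full-height partitions along x make a middle bay 142 x 104 mm at its y = 0 and two narrow end bays 142 x 20 mm centred on its y = -66 and +66 mm. Origin at the centre of its underside
- can: bystander: blue can, 66 mm diameter, 110 mm tall, origin at the centre of its underside
- jar: bystander: amber jar, 70 mm diameter, 90 mm tall, origin at the centre of its underside
- wrench: bystander: wrench lying on the bench to the robot's right, origin under its middle
There are look-alikes about, which are no part of the job. What is shaped like the part that bears shim2_c but purple is not meant. Leave any red look-alike of the part that bears plate2_c alone.

How it is judged:
By the outcome, as a careful person would: the job done as asked, in the order asked, and still so for the second after the job is handed in, with the robot touching nothing.
Of shim0, shim1, shim2, shim3 only 3 to 4 are there at a start; the rules pass over those that are not, and their reading is None.
Of plate0, plate1, plate2 only 2 to 2 are there at a start; the rules pass over those that are not, and their reading is None.
At some moment in a run one of tray, shim0, shim1, shim2, shim3 may be knocked a few centimetres aside while the robot is not near it.
It also fails if it takes over 210 s, if anything falls off the work surface, if the arm or the gripper's body presses on something with over 40 N, if the wrist force passes 120 N, or if a joint passes its speed limit or range.

ROBOT

A 6-joint arm with a two-finger parallel gripper is mounted at the origin on the work surface. World frame = base frame: x ahead of the robot, y to its left, z up, the work surface at z = 0. Lengths are in m, angles in rad, forces in N, time in s.
With the tool pointing down it reaches from about 0.25 to 0.725 m from the base axis. Payload 4 kg.
Tool frame: the origin (TCP) lies midway between the tips of the shut fingers; the grasp point (between the pads) lies 19 mm behind it; z points along the fingers, y is the line along which they close (so a half turn about z gives the same grasp; the last joint's range is limited). The gripper opens to 85 mm and grips with 20 to 120 N. Pads are 22 mm wide; open, the fingers measure 114 mm over their backs; the gripper's body (76 mm by 85 mm) begins 54 mm behind the grasp point. The pads swing forward as they close: fully open they stand 13 mm farther back than shut.
Start: joints at [-1.121, 0.241, 0.005, 1.335, 0, 1.571], TCP at [0.217, -0.45, 0.231] pointing down, gripper open.
Joint ranges: [-2.72, 2.72], [-1.05, 1.87], [-1.09, 1.28], [-1.99, 2.15], [-1.42, 1.44], [-3.14, 3.14]. Speed limits (rad/s): [2.79, 2.79, 3.14, 3.14, 3.14, 3.14].

INTERFACE

Orientations are given as a 3x3 rotation matrix whose columns are the frame's x, y, z axes.
In Python, from rig import r, viewer gives the robot as it stands.
- The arm moves only by the tool apply_moves, never from a script. Its argument "commands" is one flat list of numbers, 7 for each row, row after row: the opening, from -1 (shut) to 1 (fully open), so that 0 is half open, then the shift along the tool's x, y, z in mm, then the turn, a rotation vector about the tool's x, y, z in rad. In form: [fingers, dx, dy, dz, ax, ay, az, fingers, dx, dy, dz, ax, ay, az, ...]. A call has 1 to 12 rows; each row is the pose to reach, as a shift and turn from the pose commanded when the call began, along the tool's axes at that moment; what a row does not reach only later rows make up. A row lasts 1/12 s, in which the tool goes at most 41.7 mm and 7.16 degrees, less where a joint would pass 70% of its speed; a pose out of reach is approached as far as the arm can. A call with a gripper value outside its range is refused whole. The fingers move at their own pace and stop on an object; "grip_force" is the grip in N (left out, the last holds). Time passes only in rows, so rows that repeat a pose let the fingers close. It gives the time, the measured TCP pose, the force, the opening and the grip force at its end, in the units of the state.
- r.sense(): the state, without advancing time (a new reading comes with each control period).
- viewer.snapshot(name): name is "side" or "top"; returns the picture (400x640x3 uint8, blue, green, red); there is no depth.
- viewer.camera_info(name): a dict with "intrinsics" (3x3 intrinsics, pixels), "pose" (4x4, takes a point from camera to world coordinates). Camera axes: x right, y down, z forward; pixel columns grow to the right and rows downward; lengths in m; the calibration is good to about 2 mm. A picture is of the moment at which its call begins. camera_info takes no time and is no camera call.
- r.hand_in(): hands the job in; it is judged then, once.
The state is a dict: "time": time; "joint_positions": joint angles; "joint_velocities": joint speeds; "effort": joint torques, N m; "position": TCP position; "eef_rot": TCP orientation; "wrist_force": force on the tool from outside, world axes, zero at the start; "ft_torque": the same for the moment, N m; "width": opening from 0.0 (shut) to 1.0 (fully open); "finger_force": force on a finger pad.
Only numpy, scipy, OpenCV 4.12 (cv2) and the standard library are available. Lean on these libraries where they do the work, as an engineer would, in place of code of your own. Each camera call takes 0.05 s, during which the arm holds its last target. There are 200 camera calls.

## Working session

There is one attempt and no reset: what is moved stays moved. The work goes in short steps, Python scripts to look and compute and a tool call to move; the robot and the scene stay as the last step left them, time stands still between calls to the robot, and variables do not carry over. Pictures are saved under pics/ and viewed, at most 14 in all, crops included, and the job is handed in when it is done.

Besides the shell and the picture viewer there is one more tool, called after "Emit:" as a command line: name --argument value ..., lists and objects as JSON in quotes. apply_moves: Moves the arm, as the interface text tells. Its arguments: {"type":"object","properties":{"commands":{"type":"array","items":{"type":"number"}},"grip_force":{"type":"number"}},"required":["commands"]}

```bash
ls; mkdir -p pics; python3 - <<'E'
from rig import r, viewer
import cv2,numpy as np
for n in("top","side"):
    cv2.imwrite(f"pics/{n}0.png",viewer.snapshot(n)); c=viewer.camera_info(n); print(n,np.round(c["intrinsics"],1).tolist(),np.round(c["pose"],3).tolist())
s=r.sense();print(s)
E
```

```text
pics
top [[487.0, 0.0, 326.5], [0.0, 487.0, 197.4], [0.0, 0.0, 1.0]] [[0.013, -0.993, 0.113, 0.362], [-1.0, -0.011, 0.015, -0.034], [-0.013, -0.114, -0.993, 1.626], [0.0, 0.0, 0.0, 1.0]]
side [[442.0, 0.0, 319.5], [0.0, 442.0, 203.9], [0.0, 0.0, 1.0]] [[-0.992, -0.087, 0.095, 0.402], [-0.129, 0.645, -0.753, 1.009], [0.004, -0.759, -0.651, 0.953], [0.0, 0.0, 0.0, 1.0]]
{'time': 0.1, 'joint_positions': array([-1.12097881e+00,  2.41330322e-01,  3.87993296e-03,  1.33519457e+00,
        9.41135838e-06,  1.57076960e+00]), 'joint_velocities': array([ 7.35888514e-04, -2.82141828e-03,  4.32114495e-03, -6.36219840e-04,
        9.52487455e-04,  5.44582252e-05]), 'effort': array([-1.60515901e-04, -3.73138797e+01,  2.53009790e+01,  1.08513472e-02,
       -4.01787105e-06, -2.04489950e-06]), 'position': array([ 0.21716265, -0.44976382,  0.23051363]), 'eef_rot': array([[ 9.00514849e-01,  4.34824533e-01, -7.95311711e-04],
       [ 4.34825261e-01, -9.00513302e-01,  1.66883297e-03],
       [ 9.46074456e-06, -1.84863050e-03, -9.99998291e-01]]), 'wrist_force': array([-0.04188672,  0.13352874, -0.09984561]), 'ft_torque': array([-0.04515173,  0.02450536, -0.05025194]), 'finger_force': 0.0, 'width': 0.998623556072497}
```

View pics/top0.png

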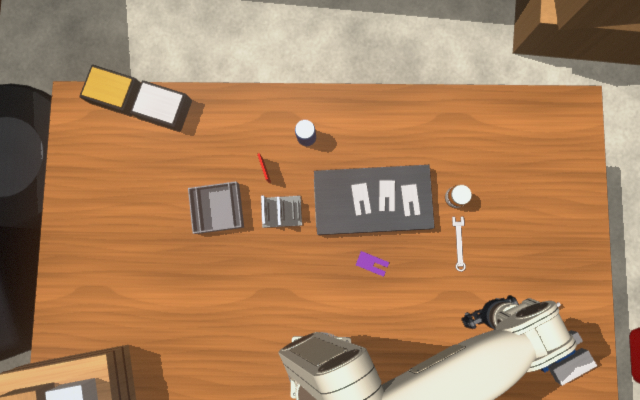

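View pics/side0.png

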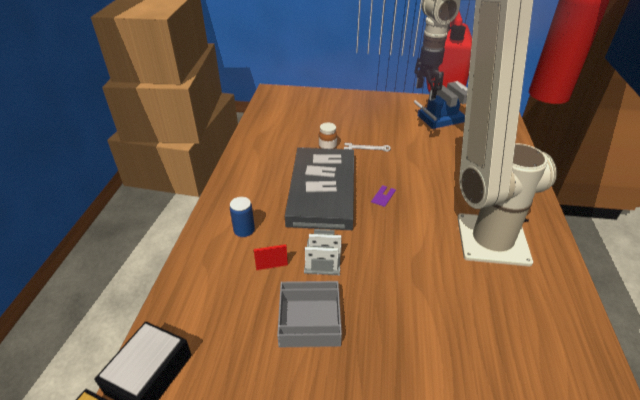

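Three white shims are on the flat at top pixels (361,199), (387,196) and (410,200). The purple look-alike is on the bench at (372,264). The rack is at (281,211), with plates standing in it, and the red look-alike plate is at (263,167). The tray is at (216,208), the can at (306,132), the jar at (460,195) and the wrench at (460,243). I choose the three white shims and the plates in the rack, and will check both in one crop.

```bash
cat > h.py <<'E'
from rig import r, viewer
import cv2,numpy as np
def cam(n):
    c=viewer.camera_info(n); return np.array(c["intrinsics"]),np.array(c["pose"])
def ray(n,px,z):
    K,T=cam(n); px=np.atleast_2d(px).astype(float)
    d=np.c_[px,np.ones(len(px))]@np.linalg.inv(K).T@T[:3,:3].T
    t=(z-T[2,3])/d[:,2]; return T[:3,3]+d*t[:,None]
def proj(n,P):
    K,T=cam(n); p=(np.atleast_2d(P)-T[:3,3])@T[:3,:3]@K.T; return p[:,:2]/p[:,2:]
def blobs(n,img,mask,roi,z,amin=30):
    x0,y0,x1,y1=roi; m=np.zeros(mask.shape,np.uint8); m[y0:y1,x0:x1]=mask[y0:y1,x0:x1]
    out=[]
    for c in cv2.findContours(m,cv2.RETR_EXTERNAL,cv2.CHAIN_APPROX_NONE)[0]:
        if cv2.contourArea(c)<amin: continue
        w=ray(n,c[:,0,:],z)[:,:2]; (cx,cy),(a,b),ang=cv2.minAreaRect((w*1000).astype(np.float32))
        out.append((c[:,0].mean(0).round(),round(cx,1),round(cy,1),round(a,1),round(b,1),round(ang,1)))
    return out
E
python3 - <<'E'
from h import *
t=cv2.imread("pics/top0.png"); s=cv2.imread("pics/side0.png")
a=cv2.resize(t[150:250,180:440],(780,300),interpolation=cv2.INTER_CUBIC)
b=cv2.resize(s[140:350,220:360],(200,300),interpolation=cv2.INTER_CUBIC)
c=cv2.resize(s[225:280,295:350],(280,280),interpolation=cv2.INTER_CUBIC)
o=np.zeros((600,780,3),np.uint8);o[:300]=a;o[300:600,:200]=b;o[300:580,220:500]=c
c=cv2.resize(s[275:350,270:350],(270,253),interpolation=cv2.INTER_CUBIC);o[300:553,510:780]=c
cv2.imwrite("pics/crop1.png",o)
hsv=cv2.cvtColor(t,cv2.COLOR_BGR2HSV)
m=((hsv[...,2]>170)&(hsv[...,1]<50)).astype(np.uint8)*255
print("shims",*blobs("top",t,m,(320,165,435,235),.053),sep="\n")
m=((hsv[...,2]<95)&(hsv[...,1]<90)).astype(np.uint8)*255
print("flat",*blobs("top",t,m,(308,155,440,245),.05,500),sep="\n")
g=((hsv[...,1]<90)).astype(np.uint8)*255
print("tray",*blobs("top",t,g,(180,170,250,245),.05,300),sep="\n")
print("rack",*blobs("top",t,g,(254,185,308,240),.053,100),sep="\n")
for p in [(190,187),(240,182),(243,226),(194,234)]: print(p,hsv[p[1],p[0]],ray("top",p,.05).round(3))
E
```

```text
shims
(array([410., 201.]), 538.0, -281.9, 99.7, 50.2, 7.3)
(array([361., 200.]), 539.5, -121.3, 99.6, 49.1, 9.6)
(array([387., 197.]), 552.1, -205.4, 98.5, 48.8, 0.0)
flat
tray
(array([215., 208.]), 506.5, 351.6, 153.7, 167.0, 8.4)
rack
(array([281., 211.]), 497.0, 136.6, 104.5, 129.8, 1.6)
(190, 187) [ 12 106 186] [[0.572 0.437 0.05 ]]
(240, 182) [ 13 161 192] [[0.59  0.274 0.05 ]]
(243, 226) [10 77 83] [[0.446 0.259 0.05 ]]
(194, 234) [ 13 157 171] [[0.418 0.417 0.05 ]]
```

View pics/crop1.png

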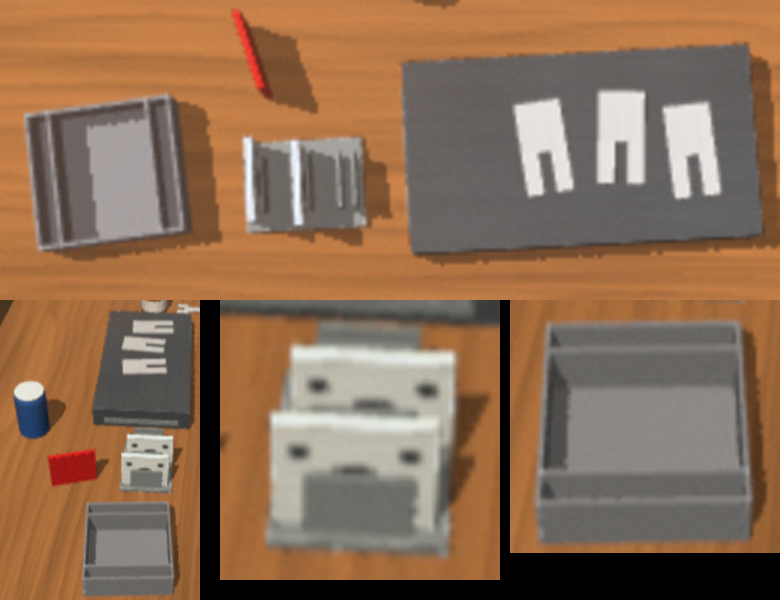

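The crop confirms the choice: three white U shims with slots facing the robot, plates in the rack's left and middle slots, and the right slot empty. The purple shim and red plate are separate and I'll leave them alone. Next I'll fit the flat's edge, the tray and the rack.

```bash
cat >> h.py <<'E'
def plan(target,yaw):
    """shift (mm) and z-turn in tool axes to reach target TCP, tool down, x axis at yaw"""
    s=r.sense(); R=np.array(s["eef_rot"]); p=np.array(s["position"])
    from scipy.spatial.transform import Rotation as Q
    c,q=np.cos(yaw),np.sin(yaw); Rt=np.array([[c,q,0],[q,-c,0],[0,0,-1.]])
    return (R.T@(np.array(target)-p)*1000).round(1), Q.from_matrix(R.T@Rt).as_rotvec().round(3)
def shims(img=None):
    img=viewer.snapshot("top") if img is None else img
    hsv=cv2.cvtColor(img,cv2.COLOR_BGR2HSV)
    m=((hsv[...,2]>170)&(hsv[...,1]<50)).astype(np.uint8)*255
    return blobs("top",img,m,(310,160,437,260),.053)
E
python3 - <<'E'
from h import *
t=cv2.imread("pics/top0.png"); hsv=cv2.cvtColor(t,cv2.COLOR_BGR2HSV); g=cv2.cvtColor(t,cv2.COLOR_BGR2GRAY)
# wood = saturated; flat = unsaturated; per-column boundaries
sat=hsv[...,1]
def edge(cols,rows,z,first):
    pts=[]
    for u in cols:
        v=[k for k in rows if sat[k,u]<80]
        pts.append((u,(min(v)-.5) if first else max(v)+.5))
    w=ray("top",pts,z); A=np.polyfit(w[:,1],w[:,0],1); print("x=%.4f*y+%.4f res %.4f"%(*A,np.std(w[:,0]-np.polyval(A,w[:,1]))))
print("flat back z.05");edge(range(322,428,4),range(155,200),.05,True)
print("flat front top/bot");edge(range(322,428,4),range(210,245),.05,False);edge(range(322,428,4),range(210,245),0,False)
for u in (350,400): print(u,[(k,sat[k,u],g[k,u]) for k in range(226,240)])
m=(sat<90).astype(np.uint8)
print("tray back");edge(range(196,236,3),range(175,215),.05,True)
for v in (200,210,220): print(v,[(u,int(sat[v,u]),int(g[v,u])) for u in list(range(185,206))+list(range(228,250))])
print("rack row g");
for v in (203,215):print(v,[(u,int(g[v,u])) for u in range(256,306)])
for n,px in dict(can=(306,130),jar=(460,194)).items(): print(n,ray("top",px,.1).round(3))
E
```

```text
flat back z.05
x=-0.0637*y+0.6328 res 0.0010
flat front top/bot
x=-0.0620*y+0.4235 res 0.0010
x=-0.0620*y+0.4255 res 0.0010
350 [(226, np.uint8(10), np.uint8(98)), (227, np.uint8(12), np.uint8(99)), (228, np.uint8(10), np.uint8(101)), (229, np.uint8(10), np.uint8(99)), (230, np.uint8(10), np.uint8(100)), (231, np.uint8(15), np.uint8(100)), (232, np.uint8(18), np.uint8(96)), (233, np.uint8(99), np.uint8(77)), (234, np.uint8(151), np.uint8(86)), (235, np.uint8(152), np.uint8(85)), (236, np.uint8(150), np.uint8(95)), (237, np.uint8(160), np.uint8(127)), (238, np.uint8(162), np.uint8(129)), (239, np.uint8(160), np.uint8(130))]
400 [(226, np.uint8(8), np.uint8(96)), (227, np.uint8(8), np.uint8(96)), (228, np.uint8(8), np.uint8(97)), (229, np.uint8(8), np.uint8(93)), (230, np.uint8(67), np.uint8(62)), (231, np.uint8(150), np.uint8(79)), (232, np.uint8(151), np.uint8(86)), (233, np.uint8(158), np.uint8(90)), (234, np.uint8(157), np.uint8(100)), (235, np.uint8(158), np.uint8(123)), (236, np.uint8(158), np.uint8(122)), (237, np.uint8(164), np.uint8(126)), (238, np.uint8(161), np.uint8(128)), 
[... 2682 characters left out ...]
301, 90), (302, 86), (303, 96), (304, 123), (305, 126)]
215 [(256, 137), (257, 137), (258, 137), (259, 137), (260, 138), (261, 162), (262, 235), (263, 234), (264, 172), (265, 109), (266, 95), (267, 103), (268, 74), (269, 82), (270, 103), (271, 104), (272, 104), (273, 102), (274, 101), (275, 103), (276, 106), (277, 145), (278, 234), (279, 234), (280, 128), (281, 83), (282, 101), (283, 82), (284, 82), (285, 99), (286, 103), (287, 103), (288, 102), (289, 104), (290, 102), (291, 108), (292, 133), (293, 136), (294, 89), (295, 99), (296, 105), (297, 134), (298, 136), (299, 90), (300, 101), (301, 93), (302, 92), (303, 91), (304, 92), (305, 92)]
can [[0.753 0.057 0.1  ]]
jar [[ 0.552 -0.431  0.1  ]]
```

Emit:
apply_moves --commands '[-1, 0, 0, -20, 0, 0, -0.12, -1, 0, 0, -40, 0, 0, -0.24, -1, 0, 0, -40, 0, 0, -0.36]'

```text
time: 0.35
position: [0.218, -0.4515, 0.2745]
eef_rot: [[0.685, 0.728, 0.002], [0.728, -0.685, -0.004], [-0.002, 0.005, -1.0]]
wrist_force: [-0.2, 0.1, 0.7]
width: 0.602
finger_force: 0.0
```

```bash
python3 - <<'E'
from h import *
print(r.sense()["joint_positions"].round(3)); print(shims())
print(plan((.614,-.110,.12),3.29))
E
```

```text
[-1.121  0.225  0.097  1.438  0.     1.205]
[(array([410., 201.]), 538.0, -281.7, 99.6, 50.1, 7.0), (array([361., 200.]), 539.5, -121.3, 99.6, 49.1, 9.6), (array([387., 197.]), 552.1, -205.4, 98.5, 48.8, 0.0)]
(array([520. ,  56.1, 152.5]), array([-0.   ,  0.004, -2.471]))
```

Emit:
apply_moves --commands '[-1, 40, 5, 0, 0, 0, -0.12, -1, 80, 10, 0, 0, 0, -0.24, -1, 120, 15, 0, 0, 0, -0.36, -1, 160, 20, 0, 0, 0, -0.48, -1, 200, 25, 20, 0, 0, -0.6, -1, 240, 30, 40, 0, 0, -0.72, -1, 280, 35, 60, 0, 0, -0.84, -1, 320, 40, 70, 0, 0, -0.96, -1, 360, 45, 80, 0, 0, -1.08, -1, 400, 50, 90, 0, 0, -1.2, -1, 440, 55, 100, 0, 0, -1.32, -1, 480, 56, 110, 0, 0, -1.44]'

```text
time: 1.4
position: [0.5836, -0.1457, 0.1617]
eef_rot: [[-0.63, 0.776, -0.002], [0.776, 0.63, 0.0], [0.001, -0.001, -1.0]]
wrist_force: [0.9, -0.0, 0.1]
width: 0.003
finger_force: 0.0
```

```bash
python3 - <<'E'
from h import *
print(r.sense()["joint_positions"].round(3)); 
print(plan((.614,-.110,.12),3.29))
E
```

```text
[-0.245  0.478  0.168  1.262 -0.     0.644]
(array([ 8.6, 46.2, 41.7]), array([-0.   , -0.002, -1.037]))
```

Emit:
apply_moves --commands '[-1, 3, 15, 10, 0, 0, -0.12, -1, 6, 30, 20, 0, 0, -0.24, -1, 8.6, 46, 30, 0, 0, -0.36, -1, 8.6, 46, 40, 0, 0, -0.48, -1, 8.6, 46, 50, 0, 0, -0.6, -1, 8.6, 46, 60, 0, 0, -0.72, -1, 8.6, 46, 70, 0, 0, -0.84, -1, 8.6, 46, 80, 0, 0, -0.96, -1, 8.6, 46, 90, 0, 0, -1.037, -1, 8.6, 46, 100, 0, 0, -1.037, -1, 8.6, 46, 107, 0, 0, -1.037, -1, 8.6, 46, 107, 0, 0, -1.037]'

```text
time: 2.4
position: [0.6114, -0.1113, 0.0538]
eef_rot: [[-0.99, -0.142, -0.005], [-0.142, 0.99, 0.001], [0.004, 0.001, -1.0]]
wrist_force: [0.3, 0.8, -0.0]
width: 0.001
finger_force: 0.0
```

```bash
python3 - <<'E'
from h import *
print(r.sense()["position"],r.sense()["wrist_force"]); 
print(plan((.614,-.110,.0508),3.29))
E
```

```text
[ 0.6113864  -0.11132295  0.05381119] [ 0.2516972   0.82115701 -0.04649632]
(array([-2.8,  0.9,  3. ]), array([ 0.002, -0.004, -0.006]))
```

Emit:
apply_moves --commands '[-1, 0, 0, 2.8, 0, 0.004, 0, -1, 0, 0, 2.8, 0, 0.004, 0, -1, 8, 0, 2.8, 0, 0.004, 0, -1, 18, 0, 2.8, 0, 0.004, 0, -1, 30, 0, 2.8, 0, 0.004, 0, -1, 42, 0, 2.8, 0, 0.004, 0, -1, 54, 0, 2.8, 0, 0.004, 0, -1, 66, 0, 2.8, 0, 0.004, 0, -1, 78, 0, 2.8, 0, 0.004, 0, -1, 90, 0, 2.8, 0, 0.004, 0, -1, 98, 0, 2.8, 0, 0.004, 0, -1, 98, 0, 2.8, 0, 0.004, 0]'

```text
time: 3.4
position: [0.5144, -0.126, 0.0541]
eef_rot: [[-0.99, -0.143, -0.005], [-0.143, 0.99, -0.001], [0.005, 0.0, -1.0]]
wrist_force: [-1.0, -1.1, -0.5]
width: -0.001
finger_force: 0.0
```

```bash
python3 - <<'E'
from h import *
print(r.sense()["position"],r.sense()["wrist_force"]); 
a=viewer.snapshot("top");b=viewer.snapshot("side")
print(shims(a))
cv2.imwrite("pics/p2.png",np.vstack([cv2.resize(a[150:270,300:460],(640,300)),cv2.resize(b[120:230,260:420],(640,300))]))
E
```

```text
[ 0.51441114 -0.12604844  0.05414174] [-1.0126763  -1.05753745 -0.45135727]
[(array([410., 198.]), 544.4, -281.1, 86.7, 49.7, 7.0), (array([367., 213.]), 473.2, -139.3, 150.3, 305.2, 75.7)]
```

View pics/p2.png

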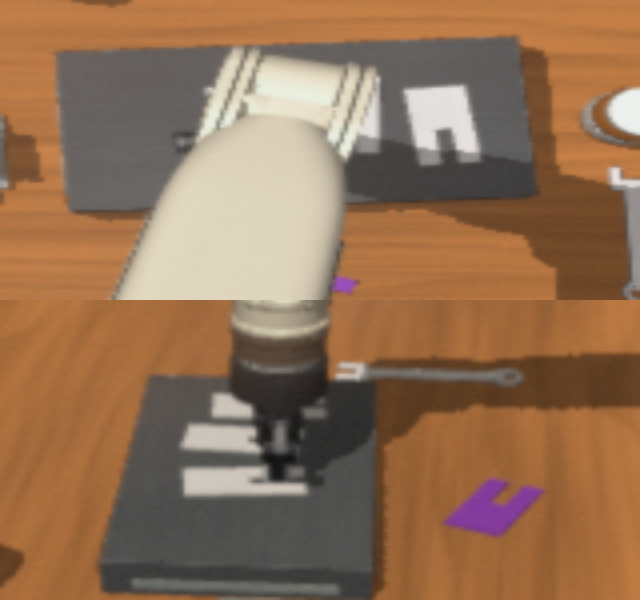

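The tip rode over the shim at about z 0.054, and the shim did not move. In the side crop it is still at columns 183–305. I'll press down here to see how the arm tracks in z.

Emit:
apply_moves --commands '[-1, 0, 0, 2, 0, 0, 0, -1, 0, 0, 2, 0, 0, 0, -1, 0, 0, 2, 0, 0, 0]'

```text
time: 3.75
position: [0.5175, -0.126, 0.0529]
eef_rot: [[-0.989, -0.145, -0.002], [-0.145, 0.989, -0.001], [0.002, -0.001, -1.0]]
wrist_force: [-2.4, 0.1, 7.9]
width: 0.004
finger_force: 4.0
```

Emit:
apply_moves --commands '[-1, 0, 0, 2, 0, 0, 0, -1, 0, 0, 2, 0, 0, 0, -1, 0, 0, 2, 0, 0, 0]'

```text
time: 4.0
position: [0.5177, -0.126, 0.0526]
eef_rot: [[-0.989, -0.145, -0.001], [-0.145, 0.989, -0.002], [0.001, -0.001, -1.0]]
wrist_force: [-6.4, 0.2, 19.0]
width: -0.002
finger_force: 9.3
```

Emit:
apply_moves --commands '[-1, 3, 0, 0, 0, 0, 0, -1, 7, 0, 0, 0, 0, 0, -1, 11, 0, 0, 0, 0, 0, -1, 15, 0, 0, 0, 0, 0, -1, 19, 0, 0, 0, 0, 0, -1, 23, 0, 0, 0, 0, 0, -1, 27, 0, 0, 0, 0, 0, -1, 30, 0, 0, 0, 0, 0]'

```text
time: 4.67
position: [0.4932, -0.1308, 0.0529]
eef_rot: [[-0.989, -0.146, 0.009], [-0.146, 0.989, -0.002], [-0.009, -0.003, -1.0]]
wrist_force: [6.1, 0.0, 8.0]
width: 0.004
finger_force: 3.9
```

```bash
cat >> h.py <<'E'
def sshim(img=None,roi=(290,140,420,235),z=.053):
    img=viewer.snapshot("side") if img is None else img
    hsv=cv2.cvtColor(img,cv2.COLOR_BGR2HSV)
    m=((hsv[...,2]>130)&(hsv[...,1]<45)).astype(np.uint8)*255
    return blobs("side",img,m,roi,z,20)
E
python3 - <<'E'
from h import *
print(r.sense()["position"]);b=viewer.snapshot("side")
print("before",*sshim(cv2.imread("pics/side0.png")),"now",*sshim(b),sep="\n")
E
```

```text
[ 0.49317189 -0.13082362  0.05294496]
before
(array([322., 186.]), 541.3, -123.9, 98.6, 53.0, 7.7)
(array([322., 171.]), 554.7, -208.0, 55.8, 100.6, 89.6)
(array([328., 158.]), 540.1, -283.3, 99.1, 55.9, 7.8)
(array([365., 147.]), 403.8, -374.0, 39.7, 164.7, 89.9)
(array([328., 144.]), 542.2, -374.5, 60.2, 46.8, 23.5)
now
(array([323., 186.]), 534.6, -124.8, 98.7, 53.0, 7.7)
(array([320., 171.]), 559.4, -207.8, 56.6, 91.3, 88.9)
(array([320., 159.]), 559.3, -280.7, 60.4, 55.9, 7.8)
```

The top drag mostly slips: the tool moved 24 mm and the shim 7 mm. I'll go behind the shim, settle on the flat with a light press, then push.

Emit:
apply_moves --commands '[-1, 0, 0, -10, 0, 0, 0, -1, -20, 0, -15, 0, 0, 0, -1, -50, 0, -15, 0, 0, 0, -1, -80, 0, -15, 0, 0, 0, -1, -105, 0, -15, 0, 0, 0, -1, -117, 0, -15, 0, 0, 0, -1, -117, 0, -10, 0, 0, 0, -1, -117, 0, -5, 0, 0, 0, -1, -117, 0, -2, 0, 0, 0, -1, -117, 0, -1, 0, 0, 0, -1, -117, 0, -1, 0, 0, 0, -1, -117, 0, -1, 0, 0, 0]'

```text
time: 5.72
position: [0.6006, -0.1132, 0.0502]
eef_rot: [[-0.99, -0.144, -0.006], [-0.144, 0.99, 0.0], [0.006, 0.001, -1.0]]
wrist_force: [-1.6, 0.4, 2.0]
width: 0.004
finger_force: 1.0
```

```bash
python3 - <<'E'
from h import *
print(plan((.606,-.113,.0495),3.29))
E
```

```text
(array([-5.3, -0.6,  0.6]), array([ 0.001, -0.006, -0.004]))
```

Emit:
apply_moves --commands '[-1, 0, 0, 0.8, 0, 0.006, 0, -1, 3, 0, 0.8, 0, 0.006, 0, -1, 7, 0, 0.8, 0, 0.006, 0, -1, 12, 0, 0.8, 0, 0.006, 0, -1, 17, 0, 0.8, 0, 0.006, 0, -1, 23, 0, 0.8, 0, 0.006, 0, -1, 29, 0, 0.8, 0, 0.006, 0, -1, 35, 0, 0.8, 0, 0.006, 0, -1, 41, 0, 0.8, 0, 0.006, 0, -1, 47, 0, 0.8, 0, 0.006, 0, -1, 53, 0, 0.8, 0, 0.006, 0, -1, 55, 0, 0.8, 0, 0.006, 0]'

```text
time: 6.72
position: [0.5474, -0.1214, 0.0501]
eef_rot: [[-0.989, -0.144, -0.009], [-0.144, 0.99, -0.001], [0.009, -0.0, -1.0]]
wrist_force: [3.9, 0.4, 5.1]
width: 0.0
finger_force: 2.5
```

```bash
python3 - <<'E'
from h import *
s=r.sense();print(s["position"],s["wrist_force"],plan((.606,-.113,.0495),3.29)[1],*sshim(),sep="\n")
E
```

```text
[ 0.54740598 -0.12135835  0.05012684]
[3.8571282  0.37513783 5.14067328]
[-0.    -0.009 -0.003]
(array([340., 187.]), 487.7, -131.2, 101.1, 53.0, 7.7)
(array([309., 170.]), 593.3, -209.3, 27.3, 52.5, 8.0)
```

Emit:
apply_moves --commands '[-1, 5, 0, 0, 0, 0, 0, -1, 11, 0, 0, 0, 0, 0, -1, 17, 0, 0, 0, 0, 0, -1, 23, 0, 0, 0, 0, 0, -1, 29, 0, 0, 0, 0, 0, -1, 35, 0, 0, 0, 0, 0, -1, 40, 0, 0, 0, 0, 0, -1, 45, 0, 0, 0, 0, 0, -1, 47, 0, 0, 0, 0, 0, -1, 47, 0, 0, 0, 0, 0]'

```text
time: 7.6
position: [0.5001, -0.1281, 0.0501]
eef_rot: [[-0.989, -0.144, -0.011], [-0.144, 0.99, -0.001], [0.012, 0.0, -1.0]]
wrist_force: [2.3, -0.5, 5.8]
width: -0.004
finger_force: 3.2
```

```bash
python3 - <<'E'
from h import *
s=r.sense();print(s["position"],s["wrist_force"],*sshim(),sep="\n")
E
```

```text
[ 0.50014931 -0.12808935  0.05011746]
[ 2.30045758 -0.48139341  5.84779031]
(array([354., 187.]), 440.6, -134.8, 98.1, 47.6, 7.7)
(array([318., 171.]), 562.9, -207.8, 56.3, 84.2, 89.6)
(array([319., 159.]), 564.6, -280.0, 49.4, 56.1, 8.0)
(array([350., 146.]), 462.9, -374.7, 25.9, 40.1, 4.7)
```

Emit:
apply_moves --commands '[-1, 0, 0, -20, 0, 0, 0, 0, 10, 0, -40, 0, 0, 0, 1, 40, 1, -50, 0, 0, 0, 1, 70, 2, -50, 0, 0, 0, 1, 86, 2, -50, 0, 0, 0, 1, 86, 2, -50, 0, 0, 0, 1, 86, 2, -30, 0, 0, 0, 1, 86, 2, -10, 0, 0, 0, 1, 86, 2, 2, 0, 0, 0, 1, 86, 2, 6, 0, 0, 0, 1, 86, 2, 6, 0, 0, 0, 1, 86, 2, 6, 0, 0, 0]'

```text
time: 8.65
position: [0.4153, -0.1383, 0.0446]
eef_rot: [[-0.989, -0.145, -0.012], [-0.145, 0.989, -0.001], [0.012, 0.001, -1.0]]
wrist_force: [0.4, -0.7, 0.4]
width: 1.0
finger_force: 0.0
```

```bash
python3 - <<'E'
from h import *
s=r.sense();print(s["position"],s["wrist_force"],plan((.415,-.138,.0425),3.28),*sshim(),sep="\n")
b=viewer.snapshot("side");cv2.imwrite("pics/p3.png",cv2.resize(b[130:230,300:440],(784,560)))
E
```

```text
[ 0.41528654 -0.13828404  0.04455469]
[ 0.43458559 -0.66537476  0.39142068]
(array([0.2, 0.3, 2.1]), array([ 0.001, -0.012,  0.007]))
(array([348., 187.]), 454.2, -129.0, 68.5, 57.9, 5.7)
(array([322., 171.]), 554.7, -207.5, 56.8, 100.6, 89.6)
(array([328., 158.]), 540.1, -283.3, 99.1, 55.9, 7.8)
(array([327., 144.]), 550.9, -376.3, 52.7, 53.8, 6.0)
```

View pics/p3.png

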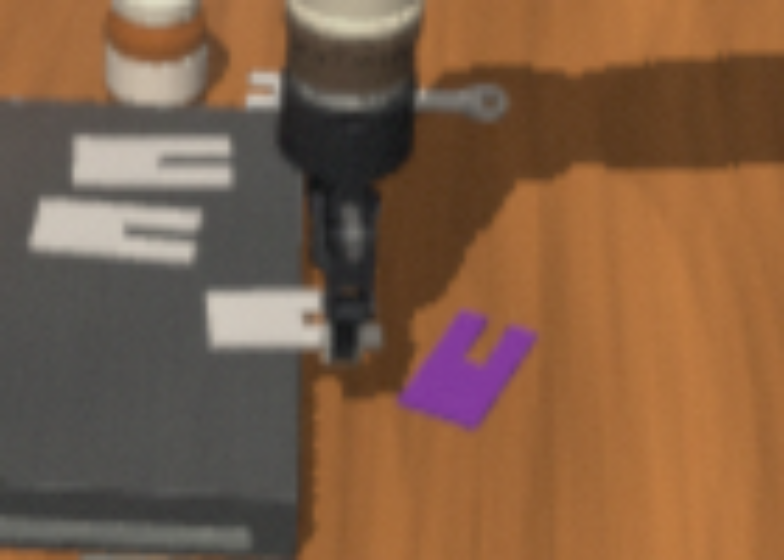

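The fingers straddle the overhanging prongs just clear of the front edge. Next I'll grip and draw the shim out horizontally.

Emit:
apply_moves --commands '[1, 0, 0, 2, 0, -0.012, 0, 1, 0, 0, 2, 0, -0.012, 0, -1, 0, 0, 2, 0, -0.012, 0, -1, 0, 0, 2, 0, -0.012, 0, -1, 0, 0, 2, 0, -0.012, 0, -1, 0, 0, 2, 0, -0.012, 0, -1, 0, 0, 2, 0, -0.012, 0, -1, 0, 0, 2, 0, -0.012, 0]' --grip_force 50

```text
time: 9.42
position: [0.4161, -0.1385, 0.0434]
eef_rot: [[-0.989, -0.145, 0.002], [-0.145, 0.989, 0.0], [-0.002, -0.0, -1.0]]
wrist_force: [-0.6, 0.9, 4.8]
width: 0.558
finger_force: 50.7
```

Emit:
apply_moves --commands '[-1, 3, 0, 0, 0, 0, 0, -1, 9, 0, 0, 0, 0, 0, -1, 18, 0, 0, 0, 0, 0, -1, 30, 0, -1, 0, 0, 0, -1, 42, 0, -1, 0, 0, 0, -1, 54, 0, -1, 0, 0, 0, -1, 66, 0, -1, 0, 0, 0, -1, 78, 0, -1, 0, 0, 0, -1, 84, 0, -10, 0, 0, 0, -1, 84, 0, -40, 0, 0, 0, -1, 84, 0, -70, 0, 0, 0, -1, 84, 0, -90, 0, 0, 0]'

```text
time: 10.42
position: [0.3326, -0.1511, 0.1355]
eef_rot: [[-0.99, -0.144, 0.004], [-0.144, 0.99, -0.001], [-0.004, -0.001, -1.0]]
wrist_force: [0.3, -1.5, -0.2]
width: 0.561
finger_force: 52.0
```

```bash
python3 - <<'E'
from h import *
s=r.sense();print(s["position"],s["wrist_force"],s["joint_positions"].round(2),s["width"])
t=viewer.snapshot("top");b=viewer.snapshot("side")
cv2.imwrite("pics/p4.png",np.vstack([cv2.resize(t[150:290,180:460],(800,300)),cv2.resize(b[100:240,260:460],(800,300))]))
E
```

```text
[ 0.33258476 -0.1510756   0.13553092] [ 0.30652369 -1.45737505 -0.23161031] [-0.43  0.05 -0.49  1.03  0.   -0.57] 0.5611488248321616
```

View pics/p4.png

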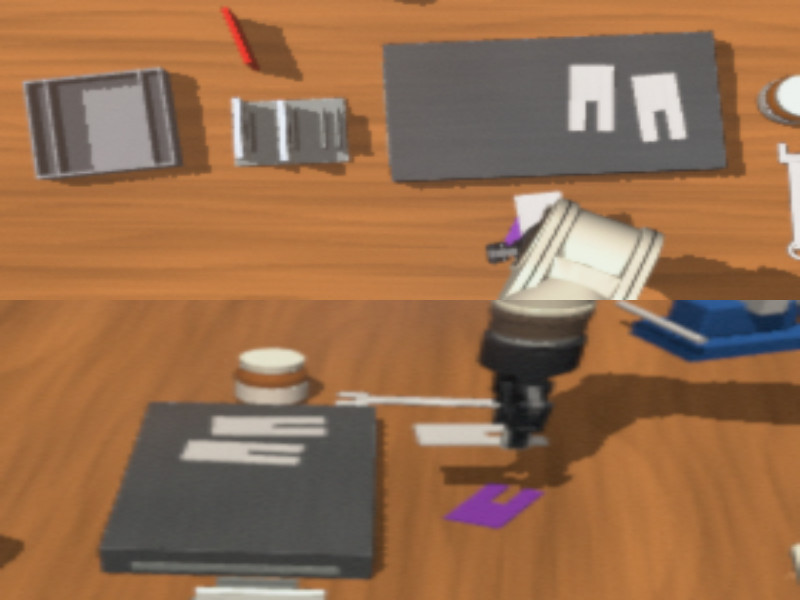

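The shim is held level and clear of the flat; the tray and everything else are unchanged. Now the tray pose.

```bash
cat >> h.py <<'E'
def tray(img=None):
    """tray centre & yaw from rim edges at z=.05 (top view)"""
    img=viewer.snapshot("top") if img is None else img
    hsv=cv2.cvtColor(img,cv2.COLOR_BGR2HSV); m=((hsv[...,1]<100)&(np.arange(400)[:,None]>165)&(np.arange(400)[:,None]<255)).astype(np.uint8)*255
    m[:,:165]=0; m[:,252:]=0
    c=max(cv2.findContours(m,cv2.RETR_EXTERNAL,cv2.CHAIN_APPROX_NONE)[0],key=cv2.contourArea)[:,0,:]
    u0,v0=c.min(0);u1,v1=c.max(0)
    # back edge
    B=[(u,c[c[:,0]==u][:,1].min()-.5) for u in range(u0+8,u1-8)]
    L=[(c[c[:,1]==v][:,0].min()-.5,v) for v in range(v0+12,v1-8)]
    F=[(u,c[c[:,0]==u][:,1].max()+.5) for u in range(u0+8,u1-8)]
    wb,wl,wf=(ray("top",np.array(P),.05) for P in(B,L,F))
    s=np.polyfit(wb[:,1],wb[:,0],1);s2=np.polyfit(wl[:,0],wl[:,1],1);yaw=(-np.arctan(s[0])+np.arctan(s2[0]))/2
    ex=np.array([np.cos(yaw),np.sin(yaw)]);ey=np.array([-ex[1],ex[0]])
    cx=np.median(wb[:,:2]@ex)-.075; cy=np.median(wl[:,:2]@ey)-.08; d=np.median(wb[:,:2]@ex)-np.median(wf[:,:2]@ex)
    return (cx*ex+cy*ey).round(4),round(yaw,4),"slopes",s[0].round(3),s2[0].round(3),"depth",d.round(3)
E
python3 - <<'E'
from h import *
t=viewer.snapshot("top");T=tray(t);print(T)
c=T[0];y=T[1];R=np.array([[np.cos(y),-np.sin(y)],[np.sin(y),np.cos(y)]])
P=np.array([c+R@np.array(q) for q in [(.075,.08),(.075,-.08),(-.075,-.08),(-.075,.08),(0.071,.054),(.071,-.054),(-.071,-.054),(-.071,.054)]]);uv=proj("top",np.c_[P,np.full(8,.05)])
o=cv2.resize(t[160:260,170:270],(800,800)[:2],interpolation=cv2.INTER_CUBIC)
for k in(0,4):cv2.polylines(o,[((uv[k:k+4]-[170,160]+.5)*8).astype(int)],True,(0,0,255),1)
cv2.imwrite("pics/p5.png",o[100:700])
tgt=c+R@np.array([-.025,0]); print(tgt,plan((*tgt,.15),np.pi+y))
E
```

```text
(array([0.5076, 0.3564]), np.float64(0.145), 'slopes', np.float64(-0.147), np.float64(0.145), 'depth', np.float64(0.154))
[0.48286235 0.35278769] (array([-220.5,  477.4,  -15.1]), array([-0.003,  0.006, -0.   ]))
```

View pics/p5.png

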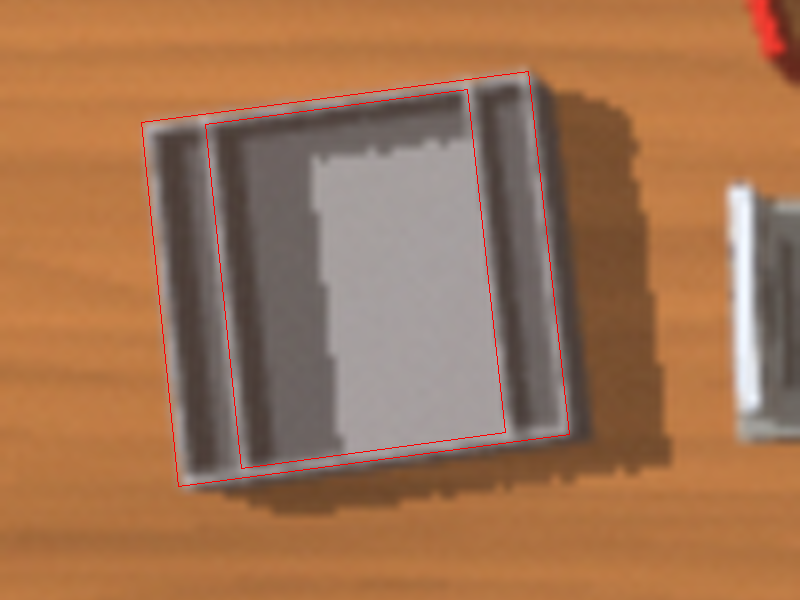

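The fitted outline matches the tray's rim and partitions. Carry the shim over.

Emit:
apply_moves --commands '[-1, -8, 20, -20, 0, 0, 0, -1, -22, 55, -40, 0, 0, 0, -1, -38, 92, -45, 0, 0, 0, -1, -54, 129, -45, 0, 0, 0, -1, -70, 166, -45, 0, 0, 0, -1, -86, 203, -45, 0, 0, 0, -1, -102, 240, -45, 0, 0, 0, -1, -118, 277, -45, 0, 0, 0, -1, -134, 314, -45, 0, 0, 0, -1, -150, 351, -45, 0, 0, 0, -1, -166, 388, -45, 0, 0, 0, -1, -182, 415, -45, 0, 0, 0]'

```text
time: 11.57
position: [0.4515, 0.2888, 0.1764]
eef_rot: [[-0.989, -0.147, -0.001], [-0.147, 0.989, -0.001], [0.001, -0.0, -1.0]]
wrist_force: [-0.4, -0.9, -1.1]
width: 0.555
finger_force: 52.1
```

Emit:
apply_moves --commands '[-1, -16, 28, 0, 0, 0, 0, -1, -30, 50, 0, 0, 0, 0, -1, -38, 62, 0, 0, 0, 0, -1, -38, 62, 5, 0, 0, 0, -1, -38, 62, 20, 0, 0, 0, -1, -38, 62, 40, 0, 0, 0, -1, -38, 62, 60, 0, 0, 0, -1, -38, 62, 75, 0, 0, 0, -1, -38, 62, 85, 0, 0, 0, -1, -38, 62, 85, 0, 0, 0, -1, -38, 62, 85, 0, 0, 0]'

```text
time: 12.48
position: [0.4806, 0.3521, 0.0924]
eef_rot: [[-0.99, -0.144, -0.0], [-0.144, 0.99, -0.001], [0.0, -0.001, -1.0]]
wrist_force: [-0.3, 1.4, -0.7]
width: 0.558
finger_force: 52.1
```

```bash
python3 - <<'E'
from h import *
s=r.sense();print(s["position"],s["wrist_force"],s["width"],plan((.4829,.3528,.005),np.pi+.145))
E
```

```text
[0.4805977  0.35206835 0.09239741] [-0.2983651   1.3531173  -0.71734364] 0.5584662164861519 (array([-2.4,  0.5, 87.4]), array([-0.001, -0.   , -0.   ]))
```

Emit:
apply_moves --commands '[-1, -2, 0.5, 20, 0, 0, 0, -1, -2, 0.5, 45, 0, 0, 0, -1, -2, 0.5, 65, 0, 0, 0, -1, -2, 0.5, 76, 0, 0, 0, -1, -2, 0.5, 82, 0, 0, 0, -1, -2, 0.5, 84, 0, 0, 0, -1, -2, 0.5, 84, 0, 0, 0, -1, -2, 0.5, 84, 0, 0, 0]'

```text
time: 13.15
position: [0.4844, 0.3547, 0.0107]
eef_rot: [[-0.989, -0.145, 0.004], [-0.145, 0.989, 0.002], [-0.004, 0.001, -1.0]]
wrist_force: [-0.0, 0.3, -1.2]
width: 0.561
finger_force: 52.1
```

Emit:
apply_moves --commands '[0.36, 0, 0, 0, 0, 0, 0, 0.36, 0, 0, 0, 0, 0, 0, 0.36, 0, 0, 0, 0, 0, 0, 0.36, 0, 0, 0, 0, 0, 0, 0.36, 0, 0, -15, 0, 0, 0, 0.36, 0, 0, -40, 0, 0, 0, 0.36, 0, 0, -75, 0, 0, 0, -1, 0, 0, -110, 0, 0, 0, -1, 0, -30, -130, 0, 0, 0, -1, 10, -65, -130, 0, 0, 0, -1, 20, -105, -130, 0, 0, 0, -1, 30, -140, -130, 0, 0, 0]'

```text
time: 14.15
position: [0.4738, 0.2097, 0.1402]
eef_rot: [[-0.989, -0.145, 0.004], [-0.145, 0.989, 0.001], [-0.004, 0.0, -1.0]]
wrist_force: [0.7, 0.2, -0.5]
width: -0.001
finger_force: 0.0
```

```bash
cat >> h.py <<'E'
def tshim(img,z):
    hsv=cv2.cvtColor(img,cv2.COLOR_BGR2HSV); m=((hsv[...,2]>185)&(hsv[...,1]<50)).astype(np.uint8)*255
    return blobs("top",img,m,(185,175,245,240),z,100)
E
python3 - <<'E'
from h import *
t=viewer.snapshot("top");print(r.sense()["position"],tray(t),shims(t),tshim(t,.008),sep="\n")
# next: shim B behind
print(plan((.627,-.205,.1),np.pi+.01))
cv2.imwrite("pics/x.png",t)
E
```

```text
[0.4714369  0.20316136 0.13946848]
(array([0.5084, 0.3536]), np.float64(0.2753), 'slopes', np.float64(-0.136), np.float64(0.441), 'depth', np.float64(0.23))
[(array([410., 201.]), 538.0, -281.9, 99.6, 49.7, 7.0), (array([387., 197.]), 552.1, -205.3, 48.7, 98.7, 89.8)]
[(array([223., 212.]), 485.5, 336.8, 204.5, 138.3, 21.5)]
(array([ -96.9, -425.7,   41.7]), array([-0.006, -0.001,  0.13 ]))
```

Emit:
apply_moves --commands '[-1, -6, -30, 0, 0, 0, 0.02, -1, -15, -65, 0, 0, 0, 0.04, -1, -24, -102, 0, 0, 0, 0.06, -1, -33, -140, 0, 0, 0, 0.08, -1, -42, -178, 0, 0, 0, 0.1, -1, -51, -216, 0, 0, 0, 0.12, -1, -60, -254, 0, 0, 0, 0.14, -1, -69, -292, 0, 0, 0, 0.14, -1, -78, -330, 0, 0, 0, 0.14, -1, -87, -368, 10, 0, 0, 0.14, -1, -91, -400, 30, 0, 0, 0.14, -1, -91, -422, 45, 0, 0, 0.14]'

```text
time: 15.2
position: [0.6264, -0.1967, 0.0939]
eef_rot: [[-1.0, -0.003, 0.004], [-0.003, 1.0, -0.001], [-0.004, -0.001, -1.0]]
wrist_force: [0.4, 0.3, -0.2]
width: 0.004
finger_force: 0.0
```

```bash
python3 - <<'E'
from h import *
t=viewer.snapshot("top");T=tray(t);print(T,shims(t),tshim(t,.008),sep="\n")
print(r.sense()["position"],plan((.622,-.205,.0505),np.pi))
E
```

```text
(array([0.5076, 0.3564]), np.float64(0.145), 'slopes', np.float64(-0.147), np.float64(0.145), 'depth', np.float64(0.154))
[(array([415., 204.]), 521.9, -297.7, 64.2, 21.3, 8.9), (array([384., 210.]), 505.8, -187.3, 165.8, 373.2, 76.4)]
[(array([216., 209.]), 506.2, 359.1, 101.4, 46.3, 8.4)]
[ 0.62394888 -0.1996144   0.08970197] (array([ 1.9, -5.3, 39.2]), array([-0.002, -0.002, -0.001]))
```

Shim A lies in the middle bay at (506,359) mm, yaw 8.4°, and the tray has not moved. On to shim B.

Emit:
apply_moves --commands '[-1, 1, -4, 10, 0, 0, 0, -1, 2, -5, 20, 0, 0, 0, -1, 2, -5, 30, 0, 0, 0, -1, 2, -5, 35, 0, 0, 0, -1, 2, -5, 37, 0, 0, 0, -1, 2, -5, 38, 0, 0, 0, -1, 2, -5, 38, 0, 0, 0, -1, 2, -5, 38, 0, 0, 0]'

```text
time: 15.92
position: [0.6236, -0.1979, 0.0572]
eef_rot: [[-1.0, -0.006, 0.003], [-0.006, 1.0, -0.0], [-0.003, -0.0, -1.0]]
wrist_force: [0.0, -0.7, 0.4]
width: 0.004
finger_force: 0.0
```

Emit:
apply_moves --commands '[-1, 0, -4, 0, 0, 0, 0, -1, 1, -7, 3, 0, 0, 0, -1, 1, -7, 5, 0, 0, 0, -1, 1, -7, 7, 0, 0, 0, -1, 1, -7, 7, 0, 0, 0, -1, 1, -7, 7, 0, 0, 0, -1, 1, -7, 7, 0, 0, 0]'

```text
time: 16.5
position: [0.6221, -0.2059, 0.0502]
eef_rot: [[-1.0, -0.005, 0.002], [-0.005, 1.0, -0.001], [-0.002, -0.001, -1.0]]
wrist_force: [-1.7, -0.5, 5.1]
width: -0.001
finger_force: 2.7
```

Emit:
apply_moves --commands '[-1, 3, 0, 0, 0, 0, 0, -1, 8, 0, 0, 0, 0, 0, -1, 14, 0, 0, 0, 0, 0, -1, 20, 0, 0, 0, 0, 0, -1, 26, 0, 0, 0, 0, 0, -1, 32, 0, 0, 0, 0, 0, -1, 38, 0, 0, 0, 0, 0, -1, 44, 0, 0, 0, 0, 0, -1, 50, 0, 0, 0, 0, 0, -1, 56, 0, 0, 0, 0, 0, -1, 62, 0, 0, 0, 0, 0, -1, 67, 0, 0, 0, 0, 0]'

```text
time: 17.5
position: [0.5554, -0.2058, 0.0501]
eef_rot: [[-1.0, -0.005, 0.004], [-0.005, 1.0, -0.0], [-0.004, -0.0, -1.0]]
wrist_force: [4.1, -0.9, 5.7]
width: 0.006
finger_force: 3.1
```

```bash
python3 - <<'E'
from h import *
s=r.sense();print(s["position"],s["wrist_force"],*sshim(),sep="\n")
E
```

```text
[ 0.55541321 -0.20581735  0.05005969]
[ 4.06208338 -0.90852496  5.7338906 ]
(array([339., 172.]), 495.1, -209.8, 97.9, 56.9, 1.0)
```

Emit:
apply_moves --commands '[-1, 5, 0, 0, 0, 0, 0, -1, 11, 0, 0, 0, 0, 0, -1, 17, 0, 0, 0, 0, 0, -1, 23, 0, 0, 0, 0, 0, -1, 29, 0, 0, 0, 0, 0, -1, 35, 0, 0, 0, 0, 0, -1, 41, 0, 0, 0, 0, 0, -1, 46, 0, 0, 0, 0, 0, -1, 50, 0, 0, 0, 0, 0, -1, 50.5, 0, 0, 0, 0, 0, -1, 50.5, 0, 0, 0, 0, 0]'

```text
time: 18.47
position: [0.5048, -0.2061, 0.0501]
eef_rot: [[-1.0, -0.005, 0.004], [-0.005, 1.0, -0.0], [-0.004, -0.0, -1.0]]
wrist_force: [3.2, -0.2, 7.3]
width: 0.001
finger_force: 3.7
```

```bash
python3 - <<'E'
from h import *
s=r.sense();print(s["position"],s["wrist_force"],*sshim(),sep="\n")
E
```

```text
[ 0.50483775 -0.20611426  0.0500708 ]
[ 3.16739457 -0.15956735  7.30205082]
(array([354., 173.]), 446.6, -210.4, 98.3, 55.1, 3.2)
(array([321., 158.]), 560.7, -280.5, 57.6, 55.9, 7.8)
(array([324., 145.]), 565.2, -372.3, 25.1, 61.1, 43.2)
```

Emit:
apply_moves --commands '[-1, 0, 0, -20, 0, 0, 0, 0, 10, 0, -40, 0, 0, 0, 1, 40, 0, -50, 0, 0, 0, 1, 70, -1, -50, 0, 0, 0, 1, 85, -1, -50, 0, 0, 0, 1, 85, -1, -50, 0, 0, 0, 1, 85, -1, -30, 0, 0, 0, 1, 85, -1, -10, 0, 0, 0, 1, 85, -1, 2, 0, 0, 0, 1, 85, -1, 7, 0, 0, 0, 1, 85, -1, 8, 0, 0, 0, 1, 85, -1, 8, 0, 0, 0]'

```text
time: 19.52
position: [0.4191, -0.207, 0.0405]
eef_rot: [[-1.0, -0.005, 0.0], [-0.005, 1.0, 0.001], [-0.0, 0.001, -1.0]]
wrist_force: [0.4, 0.1, 0.1]
width: 1.001
finger_force: 0.0
```

Emit:
apply_moves --commands '[1, 0, 0, 0, 0, 0, 0, -1, 0, 0, 0, 0, 0, 0, -1, 0, 0, 0, 0, 0, 0, -1, 0, 0, 0, 0, 0, 0, -1, 0, 0, 0, 0, 0, 0, -1, 0, 0, 0, 0, 0, 0, -1, 0, 0, 0, 0, 0, 0]'

```text
time: 20.1
position: [0.42, -0.2077, 0.0418]
eef_rot: [[-1.0, -0.005, 0.003], [-0.005, 1.0, -0.0], [-0.003, -0.0, -1.0]]
wrist_force: [-1.0, 0.7, 5.9]
width: 0.563
finger_force: 50.5
```

Emit:
apply_moves --commands '[-1, 3, 0, 0, 0, 0, 0, -1, 9, 0, 0, 0, 0, 0, -1, 18, 0, 0, 0, 0, 0, -1, 30, 0, -1, 0, 0, 0, -1, 42, 0, -1, 0, 0, 0, -1, 54, 0, -1, 0, 0, 0, -1, 66, 0, -1, 0, 0, 0, -1, 78, 0, -1, 0, 0, 0, -1, 84, 0, -10, 0, 0, 0, -1, 84, 5, -40, 0, 0, 0, -1, 84, 10, -75, 0, 0, 0, -1, 80, 20, -110, 0, 0, 0]'

```text
time: 21.1
position: [0.3371, -0.1874, 0.1519]
eef_rot: [[-1.0, -0.003, -0.001], [-0.003, 1.0, 0.001], [0.001, 0.001, -1.0]]
wrist_force: [1.2, -1.2, -0.4]
width: 0.56
finger_force: 51.8
```

```bash
python3 - <<'E'
from h import *
T=tray();print(T,r.sense()["width"]); c=T[0];y=T[1]
tgt=c+np.array([np.cos(y),np.sin(y)])*-.025; print(tgt,plan((*tgt,.17),np.pi+y)); print(*sshim(roi=(290,100,440,235)),sep="\n")
E
```

```text
(array([0.5076, 0.3564]), np.float64(0.145), 'slopes', np.float64(-0.147), np.float64(0.145), 'depth', np.float64(0.154)) 0.5617167965766519
[0.48286235 0.35278769] (array([-143.6,  540.1,  -11.4]), array([-0.004,  0.01 , -0.14 ]))
(array([328., 158.]), 540.1, -283.3, 99.1, 55.9, 7.8)
(array([363., 148.]), 413.1, -369.9, 55.1, 145.1, 85.7)
(array([328., 145.]), 546.5, -372.1, 53.1, 45.2, 15.8)
(array([327., 128.]), 562.6, -491.8, 59.5, 67.1, 33.7)
(array([425., 110.]), 175.4, -692.2, 15.1, 162.9, 28.9)
```

Emit:
apply_moves --commands '[-1, -5, 20, -15, 0, 0, -0.02, -1, -15, 55, -20, 0, 0, -0.04, -1, -25, 94, -20, 0, 0, -0.06, -1, -35, 133, -20, 0, 0, -0.08, -1, -46, 172, -20, 0, 0, -0.1, -1, -56, 211, -20, 0, 0, -0.12, -1, -66, 250, -20, 0, 0, -0.14, -1, -77, 289, -20, 0, 0, -0.14, -1, -87, 328, -20, 0, 0, -0.14, -1, -98, 367, -20, 0, 0, -0.14, -1, -108, 406, -20, 0, 0, -0.14, -1, -118, 445, -20, 0, 0, -0.14]'

```text
time: 22.2
position: [0.4544, 0.2592, 0.1706]
eef_rot: [[-0.989, -0.145, 0.001], [-0.145, 0.989, -0.001], [-0.001, -0.001, -1.0]]
wrist_force: [1.4, -0.3, -0.9]
width: 0.558
finger_force: 51.8
```

```bash
python3 - <<'E'
from h import *
print(r.sense()["position"],plan((.4829,.3528,.07),np.pi+.145))
E
```

```text
[0.45436084 0.25922589 0.17056288] (array([-41.8,  88.5, 100.5]), array([-0.001,  0.001,  0.001]))
```

Emit:
apply_moves --commands '[-1, -15, 32, 0, 0, 0, 0, -1, -30, 62, 0, 0, 0, 0, -1, -40, 84, 0, 0, 0, 0, -1, -40, 85, 20, 0, 0, 0, -1, -40, 85, 45, 0, 0, 0, -1, -40, 85, 70, 0, 0, 0, -1, -40, 85, 88, 0, 0, 0, -1, -40, 85, 94, 0, 0, 0, -1, -40, 85, 94, 0, 0, 0, -1, -40, 85, 94, 0, 0, 0]'

```text
time: 23.03
position: [0.4824, 0.3474, 0.0775]
eef_rot: [[-0.99, -0.145, 0.002], [-0.145, 0.99, -0.0], [-0.002, -0.0, -1.0]]
wrist_force: [-0.0, -0.0, 0.1]
width: 0.564
finger_force: 51.9
```

```bash
python3 - <<'E'
from h import *
print(r.sense()["position"],plan((.4829,.3528,.012),np.pi+.145))
E
```

```text
[0.48244678 0.34744896 0.07747856] (array([-1.1,  5.2, 65.5]), array([-0.   ,  0.002,  0.   ]))
```

Emit:
apply_moves --commands '[-1, -1, 5, 10, 0, 0, 0, -1, -1, 5, 30, 0, 0, 0, -1, -1, 5, 50, 0, 0, 0, -1, -1, 5, 60, 0, 0, 0, -1, -1, 5, 64, 0, 0, 0, -1, -1, 5, 65, 0, 0, 0, -1, -1, 5, 65, 0, 0, 0, -1, -1, 5, 65, 0, 0, 0]'

```text
time: 23.7
position: [0.4838, 0.3535, 0.0136]
eef_rot: [[-0.989, -0.145, 0.004], [-0.145, 0.989, 0.002], [-0.004, 0.001, -1.0]]
wrist_force: [-0.2, 1.0, -0.3]
width: 0.562
finger_force: 51.9
```

Emit:
apply_moves --commands '[0.36, 0, 0, 0, 0, 0, 0, 0.36, 0, 0, 0, 0, 0, 0, 0.36, 0, 0, 0, 0, 0, 0, 0.36, 0, 0, 0, 0, 0, 0, 0.36, 0, 0, -15, 0, 0, 0, 0.36, 0, 0, -40, 0, 0, 0, 0.36, 0, 0, -75, 0, 0, 0, -1, 0, 0, -110, 0, 0, 0, -1, -10, -32, -125, 0, 0, 0, -1, -18, -70, -130, 0, 0, 0, -1, -24, -108, -130, 0, 0, 0, -1, -32, -146, -130, 0, 0, 0]'

```text
time: 24.7
position: [0.536, 0.2121, 0.1438]
eef_rot: [[-0.989, -0.146, 0.004], [-0.146, 0.989, 0.001], [-0.004, 0.001, -1.0]]
wrist_force: [0.8, 0.4, -0.1]
width: 0.004
finger_force: 0.0
```

```bash
python3 - <<'E'
from h import *
s=r.sense();print(s["position"],plan((.609,-.275,.09),np.pi+.13))
E
```

```text
[0.53597226 0.21205634 0.1437751 ] (array([  -0.9, -492.5,   53.5]), array([0.001, 0.004, 0.017]))
```

Emit:
apply_moves --commands '[-1, 0, -25, 0, 0, 0, 0, -1, 0, -62, 0, 0, 0, 0, -1, 0, -102, 0, 0, 0, 0, -1, 0, -142, 0, 0, 0, 0, -1, 0, -182, 0, 0, 0, 0, -1, 0, -222, 0, 0, 0, 0, -1, 0, -262, 0, 0, 0, 0, -1, 0, -302, 0, 0, 0, 0, -1, 0, -342, 0, 0, 0, 0, -1, 0, -382, 0, 0, 0, 0, -1, 0, -422, 0, 0, 0, 0, -1, 0, -460, 0, 0, 0, 0.01]'

```text
time: 25.7
position: [0.6019, -0.2446, 0.1427]
eef_rot: [[-0.991, -0.134, 0.003], [-0.134, 0.991, -0.0], [-0.003, -0.0, -1.0]]
wrist_force: [0.9, 0.7, 0.7]
width: -0.0
finger_force: 0.0
```

Emit:
apply_moves --commands '[-1, 0, -25, 10, 0, 0, 0.01, -1, 0, -30, 30, 0, 0, 0.01, -1, 0, -30, 50, 0, 0, 0.01, -1, 0, -30, 60, 0, 0, 0.01, -1, 0, -30, 65, 0, 0, 0.01, -1, 0, -30, 65, 0, 0, 0.01, -1, 0, -30, 65, 0, 0, 0.01]'

```text
time: 26.28
position: [0.6065, -0.2714, 0.0781]
eef_rot: [[-0.992, -0.126, 0.003], [-0.126, 0.992, -0.0], [-0.003, -0.0, -1.0]]
wrist_force: [0.3, 0.1, 1.2]
width: 0.004
finger_force: 0.0
```

```bash
python3 - <<'E'
from h import *
t=viewer.snapshot("top");b=viewer.snapshot("side");print(tray(t),shims(t),tshim(t,.01),sshim(b),sep="\n")
s=r.sense();print(s["position"],plan((.6085,-.2733,.0495),np.pi+.125))
E
```

```text
(array([0.5076, 0.3564]), np.float64(0.145), 'slopes', np.float64(-0.147), np.float64(0.145), 'depth', np.float64(0.154))
[(array([329., 256.]), 356.1, -21.0, 25.5, 57.7, 0.7), (array([407., 214.]), 491.9, -286.2, 158.1, 389.4, 66.4)]
[(array([216., 209.]), 506.1, 358.3, 101.0, 49.4, 7.5)]
[(array([329., 158.]), 539.9, -283.4, 99.3, 55.9, 7.8), (array([365., 147.]), 403.8, -374.0, 39.7, 164.7, 89.9)]
[ 0.60719142 -0.27174924  0.07908889] (array([-1. , -1.7, 29.6]), array([-0.001,  0.004,  0.001]))
```

Both shims are stacked in the bay and shim C is where it was.

Emit:
apply_moves --commands '[-1, -1, -2, 10, 0, 0, 0, -1, -1, -2, 20, 0, 0, 0, -1, -1, -2, 25, 0, 0, 0, -1, -1, -2, 28, 0, 0, 0, -1, -1, -2, 29, 0, 0, 0, -1, -1, -2, 29, 0, 0, 0, -1, -1, -2, 29, 0, 0, 0, -1, -1, -2, 29, 0, 0, 0]'

```text
time: 27.05
position: [0.6067, -0.2734, 0.0501]
eef_rot: [[-0.992, -0.125, 0.002], [-0.125, 0.992, 0.001], [-0.002, 0.0, -1.0]]
wrist_force: [-4.8, 2.7, 10.4]
width: 0.001
finger_force: 5.8
```

Emit:
apply_moves --commands '[-1, 3, 0, -0.8, 0, 0, 0, -1, 8, 0, -0.8, 0, 0, 0, -1, 14, 0, -0.8, 0, 0, 0, -1, 20, 0, -0.8, 0, 0, 0, -1, 26, 0, -0.8, 0, 0, 0, -1, 32, 0, -0.8, 0, 0, 0, -1, 38, 0, -0.8, 0, 0, 0, -1, 44, 0, -0.8, 0, 0, 0, -1, 50, 0, -0.8, 0, 0, 0, -1, 55, 0, -0.8, 0, 0, 0, -1, 58, 0, -0.8, 0, 0, 0, -1, 58, 0, -0.8, 0, 0, 0]'

```text
time: 28.05
position: [0.5503, -0.2816, 0.0501]
eef_rot: [[-0.992, -0.124, 0.005], [-0.124, 0.992, -0.001], [-0.005, -0.001, -1.0]]
wrist_force: [2.5, 0.9, 6.8]
width: -0.001
finger_force: 3.2
```

```bash
python3 - <<'E'
from h import *
s=r.sense();print(s["position"],s["wrist_force"],*sshim(),sep="\n")
E
```

```text
[ 0.55026095 -0.28156543  0.05011768]
[2.47698455 0.91052516 6.83261011]
(array([343., 158.]), 491.5, -293.0, 99.0, 49.9, 7.8)
(array([370., 147.]), 392.7, -374.5, 143.8, 27.3, 4.7)
```

Emit:
apply_moves --commands '[-1, 5, 0, 0, 0, 0, 0, -1, 11, 0, 0, 0, 0, 0, -1, 17, 0, 0, 0, 0, 0, -1, 23, 0, 0, 0, 0, 0, -1, 29, 0, 0, 0, 0, 0, -1, 35, 0, 0, 0, 0, 0, -1, 39, 0, 0, 0, 0, 0, -1, 41, 0, 0, 0, 0, 0, -1, 41, 0, 0, 0, 0, 0, -1, 41, 0, 0, 0, 0, 0]'

```text
time: 28.93
position: [0.5099, -0.2867, 0.0501]
eef_rot: [[-0.992, -0.125, 0.005], [-0.125, 0.992, -0.001], [-0.005, -0.001, -1.0]]
wrist_force: [2.6, 1.1, 6.8]
width: -0.001
finger_force: 3.7
```

```bash
python3 - <<'E'
from h import *
s=r.sense();print(s["position"],s["wrist_force"],*sshim(),sep="\n")
E
```

```text
[ 0.5099451  -0.28672196  0.05008405]
[2.55353748 1.11680833 6.78548816]
(array([354., 159.]), 450.6, -295.5, 96.2, 55.9, 7.8)
(array([375., 147.]), 372.6, -377.1, 103.1, 27.5, 3.4)
(array([325., 144.]), 556.3, -376.1, 40.6, 54.3, 7.8)
```

Emit:
apply_moves --commands '[-1, 0, 0, -20, 0, 0, 0, 0, 10, 0, -40, 0, 0, 0, 1, 40, 0, -50, 0, 0, 0, 1, 70, 0, -50, 0, 0, 0, 1, 86, 0, -50, 0, 0, 0, 1, 86, 0, -50, 0, 0, 0, 1, 86, 0, -30, 0, 0, 0, 1, 86, 0, -10, 0, 0, 0, 1, 86, 0, 2, 0, 0, 0, 1, 86, 0, 6, 0, 0, 0, 1, 86, 0, 7, 0, 0, 0, 1, 86, 0, 7, 0, 0, 0]'

```text
time: 29.98
position: [0.4235, -0.2966, 0.0413]
eef_rot: [[-0.992, -0.125, 0.001], [-0.125, 0.992, 0.001], [-0.001, 0.001, -1.0]]
wrist_force: [0.7, 0.5, 0.3]
width: 1.001
finger_force: 0.0
```

Emit:
apply_moves --commands '[1, 0, 0, 0, 0, 0, 0, -1, 0, 0, 0, 0, 0, 0, -1, 0, 0, 0, 0, 0, 0, -1, 0, 0, 0, 0, 0, 0, -1, 0, 0, 0, 0, 0, 0, -1, 0, 0, 0, 0, 0, 0, -1, 0, 0, 0, 0, 0, 0]'

```text
time: 30.57
position: [0.4243, -0.2973, 0.0426]
eef_rot: [[-0.992, -0.125, 0.003], [-0.125, 0.992, -0.001], [-0.003, -0.001, -1.0]]
wrist_force: [-0.9, 0.0, 6.8]
width: 0.556
finger_force: 50.6
```

Emit:
apply_moves --commands '[-1, 3, 0, 0, 0, 0, 0, -1, 9, 0, 0, 0, 0, 0, -1, 18, 0, 0, 0, 0, 0, -1, 30, 0, -1, 0, 0, 0, -1, 42, 0, -1, 0, 0, 0, -1, 54, 0, -1, 0, 0, 0, -1, 66, 0, -1, 0, 0, 0, -1, 78, 0, -1, 0, 0, 0, -1, 84, 0, -10, 0, 0, 0, -1, 84, 5, -40, 0, 0, 0, -1, 84, 10, -75, 0, 0, 0, -1, 80, 20, -110, 0, 0, 0]'

```text
time: 31.57
position: [0.34, -0.2871, 0.1528]
eef_rot: [[-0.992, -0.123, 0.0], [-0.123, 0.992, 0.001], [-0.0, 0.001, -1.0]]
wrist_force: [1.7, -0.3, -1.3]
width: 0.557
finger_force: 51.9
```

```bash
python3 - <<'E'
from h import *
t=viewer.snapshot("top");T=tray(t);print(T,r.sense()["width"],tshim(t,.01)); c=T[0];y=T[1]
tgt=c+np.array([np.cos(y),np.sin(y)])*-.025; print(tgt,plan((*tgt,.17),np.pi+y))
E
```

```text
(array([0.5076, 0.3564]), np.float64(0.145), 'slopes', np.float64(-0.147), np.float64(0.145), 'depth', np.float64(0.154)) 0.5565053858723777 [(array([216., 209.]), 506.2, 358.2, 101.5, 49.6, 8.0)]
[0.48286235 0.35278769] (array([-217.6,  618.4,  -11.6]), array([-0.006,  0.01 , -0.02 ]))
```

Emit:
apply_moves --commands '[-1, -7, 20, -15, 0, 0, 0, -1, -19, 55, -20, 0, 0, 0, -1, -32, 92, -20, 0, 0, 0, -1, -45, 129, -20, 0, 0, 0, -1, -58, 166, -20, 0, 0, 0, -1, -71, 203, -20, 0, 0, 0, -1, -84, 240, -20, 0, 0, 0, -1, -97, 277, -20, 0, 0, 0, -1, -110, 314, -20, 0, 0, 0, -1, -123, 351, -20, 0, 0, 0, -1, -136, 388, -20, 0, 0, 0, -1, -149, 425, -20, 0, 0, -0.02]'

```text
time: 32.62
position: [0.4363, 0.1549, 0.1725]
eef_rot: [[-0.989, -0.145, 0.003], [-0.145, 0.989, 0.0], [-0.003, 0.0, -1.0]]
wrist_force: [0.4, 0.0, -1.5]
width: 0.565
finger_force: 52.0
```

Emit:
apply_moves --commands '[-1, -12, 36, 0, 0, 0, 0, -1, -25, 73, 0, 0, 0, 0, -1, -38, 110, 0, 0, 0, 0, -1, -50, 145, 0, 0, 0, 0, -1, -60, 172, 0, 0, 0, 0, -1, -66, 187, 10, 0, 0, 0, -1, -66, 187, 40, 0, 0, 0, -1, -66, 187, 70, 0, 0, 0, -1, -66, 187, 90, 0, 0, 0, -1, -66, 187, 92, 0, 0, 0, -1, -66, 187, 92, 0, 0, 0]'

```text
time: 33.53
position: [0.4738, 0.3467, 0.0789]
eef_rot: [[-0.989, -0.145, -0.001], [-0.145, 0.989, -0.002], [0.002, -0.002, -1.0]]
wrist_force: [0.9, -0.4, -0.6]
width: 0.563
finger_force: 52.0
```

```bash
python3 - <<'E'
from h import *
s=r.sense();print(s["position"],s["width"],plan((.4829,.3528,.015),np.pi+.145))
E
```

```text
[0.47380498 0.34673718 0.07885251] 0.5626067315572076 (array([-10. ,   4.8,  63.8]), array([-0.002, -0.002,  0.   ]))
```

Emit:
apply_moves --commands '[-1, -8, 5, 5, 0, 0, 0, -1, -9, 5, 25, 0, 0, 0, -1, -9, 5, 45, 0, 0, 0, -1, -9, 5, 58, 0, 0, 0, -1, -9, 5, 62, 0, 0, 0, -1, -9, 5, 63, 0, 0, 0, -1, -9, 5, 63, 0, 0, 0, -1, -9, 5, 63, 0, 0, 0]'

```text
time: 34.2
position: [0.4846, 0.355, 0.0189]
eef_rot: [[-0.989, -0.145, 0.005], [-0.145, 0.989, 0.002], [-0.005, 0.002, -1.0]]
wrist_force: [-0.5, 0.4, -1.8]
width: 0.56
finger_force: 52.0
```

Emit:
apply_moves --commands '[0.36, 0, 0, 0, 0, 0, 0, 0.36, 0, 0, 0, 0, 0, 0, 0.36, 0, 0, 0, 0, 0, 0, 0.36, 0, 0, 0, 0, 0, 0, 0.36, 0, 0, -15, 0, 0, 0, 0.36, 0, 0, -40, 0, 0, 0, 0.36, 0, 0, -75, 0, 0, 0, -0.3, 5, 0, -110, 0, 0, 0, -0.3, 30, -25, -130, 0, 0, 0, -0.3, 55, -55, -130, 0, 0, 0, -0.3, 80, -85, -130, 0, 0, 0, -0.3, 105, -115, -130, 0, 0, 0]'

```text
time: 35.2
position: [0.395, 0.2242, 0.1476]
eef_rot: [[-0.989, -0.146, 0.004], [-0.146, 0.989, 0.001], [-0.004, 0.001, -1.0]]
wrist_force: [-0.3, 0.2, 0.3]
width: 0.352
finger_force: 0.0
```

Emit:
apply_moves --commands '[-0.3, 10, -30, 0, 0, 0, 0, -0.3, 20, -60, 0, 0, 0, 0, -0.3, 30, -90, 0, 0, 0, 0, -0.3, 40, -130, 0, 0, 0, 0, -0.3, 40, -165, 0, 0, 0, 0, -0.3, 40, -190, 0, 0, 0, 0, -0.3, 40, -190, 0, 0, 0, 0]'

```text
time: 35.78
position: [0.384, 0.0278, 0.1474]
eef_rot: [[-0.99, -0.139, 0.004], [-0.139, 0.99, -0.001], [-0.003, -0.002, -1.0]]
wrist_force: [0.0, 1.0, 1.1]
width: 0.346
finger_force: 0.0
```

```bash
python3 - <<'E'
from h import *
s=r.sense();print(s["position"],s["width"])
t=viewer.snapshot("top");b=viewer.snapshot("side");print(tray(t),tshim(t,.013),sep="\n")
cv2.imwrite("pics/t6.png",t);cv2.imwrite("pics/s6.png",b)
o=np.hstack([cv2.resize(t[165:245,185:310],(500,320),interpolation=cv2.INTER_CUBIC),cv2.resize(b[220:350,265:355],(222,320),interpolation=cv2.INTER_CUBIC)])
cv2.imwrite("pics/p6.png",o)
# plate tops (white), z=.088, per row left/right extents
g=cv2.cvtColor(t,cv2.COLOR_BGR2GRAY).astype(float)
for lo,hi in((257,270),(271,284)):
    L=[]
    for v in range(194,228):
        row=np.clip(g[v,lo:hi]-140,0,None)
        if row.max()>60: L.append((np.sum(row*np.arange(lo,hi))/row.sum(),v))
    L=np.array(L);w=ray("top",L,.088);p=np.polyfit(w[:,0],w[:,1],1)
    print("plate",len(L),L[0],L[-1],w[0].round(4),w[-1].round(4),"mid",w.mean(0).round(4),"slope",p[0].round(4))
E
```

```text
[0.3839853  0.02781331 0.14737291] 0.3455592265855507
(array([0.5076, 0.3564]), np.float64(0.145), 'slopes', np.float64(-0.147), np.float64(0.145), 'depth', np.float64(0.154))
[(array([216., 209.]), 506.9, 359.6, 103.2, 49.8, 6.7)]
plate 28 [261.87398374 196.        ] [262.82822086 223.        ] [0.5401 0.1948 0.088 ] [0.4541 0.1894 0.088 ] mid [0.497  0.1919 0.088 ] slope 0.0579
plate 28 [276.98353909 197.        ] [278.97524752 224.        ] [0.5374 0.1465 0.088 ] [0.4515 0.1381 0.088 ] mid [0.4944 0.1417 0.088 ] slope 0.0875
```

View pics/p6.png

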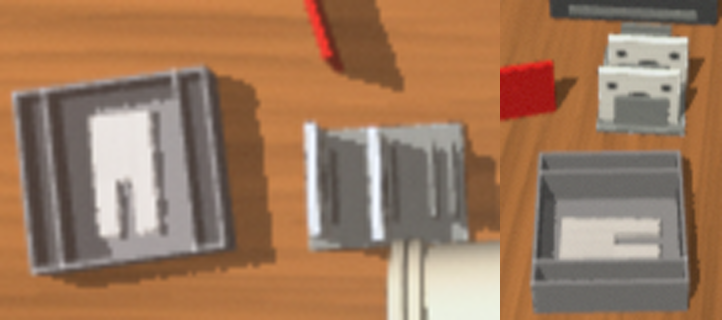

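All three shims are stacked flat in the middle bay. Plate tops are centred at about (0.497, 0.192) and (0.495, 0.142), 50 mm apart as they should be. Left plate first.

```bash
python3 - <<'E'
from h import *
print(plan((.497,.192,.12),np.pi+.065))
E
```

```text
(array([-134.9,  143.6,   27.6]), array([0.   , 0.003, 0.077]))
```

Emit:
apply_moves --commands '[-0.3, -18, 18, 0, 0, 0, 0.02, -0.3, -45, 45, 0, 0, 0, 0.04, -0.3, -72, 72, 0, 0, 0, 0.06, -0.3, -98, 100, 0, 0, 0, 0.077, -0.3, -120, 125, 0, 0, 0, 0.077, -0.3, -135, 143, 0, 0, 0, 0.077, -0.3, -135, 143, 20, 0, 0, 0.077, -0.3, -135, 143, 25, 0, 0, 0.077, -0.3, -135, 143, 25, 0, 0, 0.077, -0.3, -135, 143, 25, 0, 0, 0.077]'

```text
time: 36.72
position: [0.4952, 0.1925, 0.1217]
eef_rot: [[-0.998, -0.069, -0.0], [-0.069, 0.998, -0.001], [0.0, -0.001, -1.0]]
wrist_force: [0.2, 0.5, 0.2]
width: 0.346
finger_force: 0.0
```

```bash
python3 - <<'E'
from h import *
print(r.sense()["position"],plan((.497,.192,.061),np.pi+.065))
b=viewer.snapshot("side");cv2.imwrite("pics/p7.png",cv2.resize(b[150:290,260:400],(560,560),interpolation=cv2.INTER_CUBIC))
E
```

```text
[0.49520009 0.19248648 0.12165707] (array([-1.8, -0.6, 60.7]), array([-0.001, -0.   ,  0.004]))
```

View pics/p7.png

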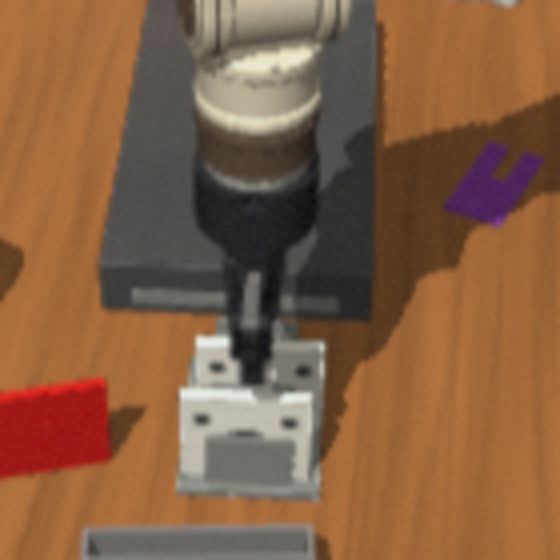

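The gripper is centred above the left plate. Descend, grip and draw it up.

Emit:
apply_moves --commands '[-0.3, -1, 0, 15, 0, 0, 0, -0.3, -1, 0, 35, 0, 0, 0, -0.3, -1, 0, 50, 0, 0, 0, -0.3, -1, 0, 58, 0, 0, 0, -0.3, -1, 0, 60, 0, 0, 0, -0.3, -1, 0, 60, 0, 0, 0, -0.3, -1, 0, 60, 0, 0, 0]'

```text
time: 37.35
position: [0.4984, 0.1925, 0.0632]
eef_rot: [[-0.998, -0.068, 0.004], [-0.068, 0.998, 0.001], [-0.004, 0.001, -1.0]]
wrist_force: [-0.6, -0.1, -0.2]
width: 0.348
finger_force: 0.0
```

Emit:
apply_moves --commands '[-1, 0, 0, 0, 0, 0, 0, -1, 0, 0, 0, 0, 0, 0, -1, 0, 0, 0, 0, 0, 0, -1, 0, 0, 0, 0, 0, 0, -1, 0, 0, 0, 0, 0, 0]' --grip_force 50

```text
time: 37.77
position: [0.4986, 0.1918, 0.0633]
eef_rot: [[-0.998, -0.068, 0.004], [-0.068, 0.998, -0.001], [-0.004, -0.001, -1.0]]
wrist_force: [-0.3, -3.2, 6.8]
width: 0.081
finger_force: 51.6
```

Emit:
apply_moves --commands '[-1, 0, 0, -5, 0, 0, 0, -1, 0, 0, -20, 0, 0, 0, -1, 0, 0, -45, 0, 0, 0, -1, 0, 0, -75, 0, 0, 0, -1, 0, 0, -105, 0, 0, 0, -1, 0, 0, -115, 0, 0, 0, -1, 0, 0, -115, 0, 0, 0]'

```text
time: 38.35
position: [0.4993, 0.1937, 0.1803]
eef_rot: [[-0.998, -0.069, 0.008], [-0.068, 0.998, 0.004], [-0.008, 0.003, -1.0]]
wrist_force: [0.4, 0.4, -0.9]
width: 0.081
finger_force: 50.6
```

```bash
python3 - <<'E'
from h import *
T=tray();print(T,r.sense()["width"]);c=T[0];y=T[1]
for k in(.066,-.066):
    q=c+np.array([-np.sin(y),np.cos(y)])*k; print(q,plan((*q,.175),np.pi+y))
E
```

```text
(array([0.5369, 0.3576]), np.float64(0.3517), 'slopes', np.float64(-0.435), np.float64(0.302), 'depth', np.float64(0.256)) 0.08345236905863455
[0.51416338 0.41956004] (array([-31.6, 224.9,   3.4]), array([ 0.001,  0.004, -0.283]))
[0.55963662 0.29563996] (array([-68.5,  98.1,   3.4]), array([ 0.001,  0.004, -0.283]))
```

```bash
sed -i 's/def tray(img=None):/def tray(img=None,cut=252):/; s/m\[:,252:\]=0/m[:,cut:]=0/' h.py; python3 - <<'E'
from h import *
t=viewer.snapshot("top");T=tray(t,230);print(T)
c=np.array([.5076,.3564]);y=.145
for k in(.066,):
    q=c+np.array([-np.sin(y),np.cos(y)])*k; print(q,plan((*q,.175),np.pi+y))
E
```

```text
(array([0.5338, 0.3558]), np.float64(0.4359), 'slopes', np.float64(-0.574), np.float64(0.366), 'depth', np.float64(0.168))
[0.4980635  0.42170739] (array([-16.8, 228.6,   1.4]), array([ 0.   ,  0.001, -0.077]))
```

```bash
python3 - <<'E'
from h import *
t=viewer.snapshot("top");b=viewer.snapshot("side")
o=np.hstack([cv2.resize(t[140:260,150:310],(480,360),interpolation=cv2.INTER_CUBIC),cv2.resize(b[210:370,255:388],(300,360),interpolation=cv2.INTER_CUBIC)])
cv2.imwrite("pics/p8.png",o)
E
```

```text
(no output)
```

View pics/p8.png

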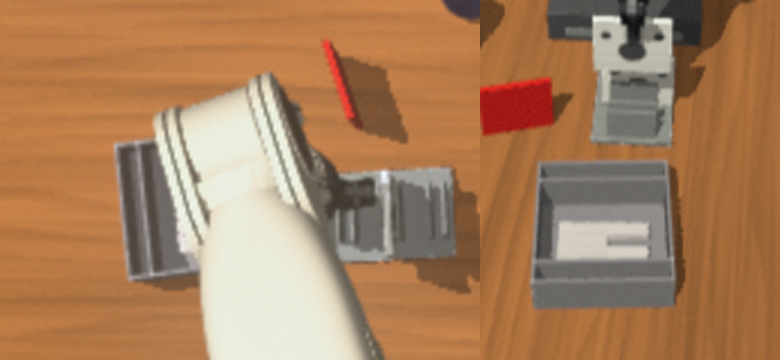

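The arm hides part of the tray from above. Its left corners are still at about (188,188) and (193,233), so it has not moved, and the plate is held cleanly in the side view. Next, the far-left bay.

Emit:
apply_moves --commands '[-1, -2, 25, 0, 0, 0, -0.02, -1, -5, 60, 0, 0, 0, -0.04, -1, -8, 97, 0, 0, 0, -0.06, -1, -11, 134, 0, 0, 0, -0.077, -1, -13, 170, 0, 0, 0, -0.077, -1, -15, 205, 0, 0, 0, -0.077, -1, -17, 226, 0, 0, 0, -0.077, -1, -17, 228, 10, 0, 0, -0.077, -1, -17, 228, 30, 0, 0, -0.077, -1, -17, 228, 45, 0, 0, -0.077, -1, -17, 228, 45, 0, 0, -0.077, -1, -17, 228, 45, 0, 0, -0.077]'

```text
time: 39.55
position: [0.4975, 0.4192, 0.1291]
eef_rot: [[-0.99, -0.144, -0.003], [-0.144, 0.99, -0.004], [0.003, -0.003, -1.0]]
wrist_force: [-0.4, -0.3, -1.4]
width: 0.086
finger_force: 50.5
```

```bash
python3 - <<'E'
from h import *
s=r.sense();print(s["position"],s["joint_positions"].round(2),plan((.498,.4217,.062),np.pi+.145))
b=viewer.snapshot("side");cv2.imwrite("pics/p9.png",cv2.resize(b[200:380,245:385],(466,600),interpolation=cv2.INTER_CUBIC))
E
```

```text
[0.49749775 0.41923233 0.12912988] [ 0.7   0.6   0.28  1.26 -0.    0.56] (array([-1.1,  2.6, 67.1]), array([-0.003, -0.003, -0.   ]))
```

View pics/p9.png

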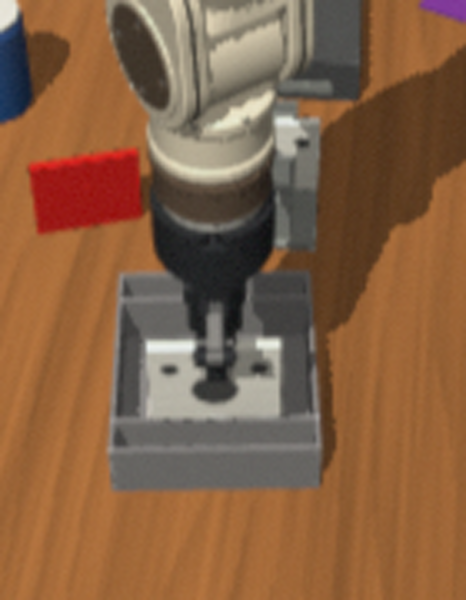

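Emit:
apply_moves --commands '[-1, -1, 2.5, 5, 0, 0, 0, -1, -1, 2.5, 15, 0, 0, 0, -1, -1, 2.5, 25, 0, 0, 0, -1, -1, 2.5, 33, 0, 0, 0, -1, -1, 2.5, 38, 0, 0, 0, -1, -1, 2.5, 38, 0, 0, 0, -1, -1, 2.5, 38, 0, 0, 0]'

```text
time: 40.18
position: [0.4993, 0.4234, 0.0935]
eef_rot: [[-0.989, -0.145, 0.001], [-0.145, 0.989, -0.001], [-0.001, -0.001, -1.0]]
wrist_force: [-0.1, 1.0, -1.0]
width: 0.08
finger_force: 50.6
```

Emit:
apply_moves --commands '[-1, 0, 0, 6, 0, 0, 0, -1, 0, 0, 12, 0, 0, 0, -1, 0, 0, 18, 0, 0, 0, -1, 0, 0, 23, 0, 0, 0, -1, 0, 0, 26, 0, 0, 0, -1, 0, 0, 26, 0, 0, 0, -1, 0, 0, 26, 0, 0, 0]'

```text
time: 40.77
position: [0.4996, 0.4235, 0.0678]
eef_rot: [[-0.989, -0.145, 0.001], [-0.145, 0.989, -0.0], [-0.001, -0.0, -1.0]]
wrist_force: [0.8, 0.6, -0.9]
width: 0.078
finger_force: 50.6
```

Emit:
apply_moves --commands '[-1, 0, 0, 3, 0, 0, 0, -1, 0, 0, 6, 0, 0, 0, -1, 0, 0, 6.5, 0, 0, 0, -1, 0, 0, 6.5, 0, 0, 0, -1, 0, 0, 6.5, 0, 0, 0]'

```text
time: 41.18
position: [0.4997, 0.4236, 0.0617]
eef_rot: [[-0.989, -0.145, 0.002], [-0.145, 0.989, 0.0], [-0.002, -0.0, -1.0]]
wrist_force: [-0.1, -0.4, -2.2]
width: 0.082
finger_force: 50.6
```

Emit:
apply_moves --commands '[-0.5, 0, 0, 0, 0, 0, 0, -0.5, 0, 0, 0, 0, 0, 0, -0.4, 0, 0, 0, 0, 0, 0, -0.4, 0, 0, -10, 0, 0, 0, -0.4, 0, 0, -35, 0, 0, 0, -0.4, 0, 0, -70, 0, 0, 0, -0.3, 0, -10, -90, 0, 0, 0, -0.3, 10, -45, -90, 0, 0, 0, -0.3, 20, -82, -90, 0, 0, 0, -0.3, 30, -120, -90, 0, 0, 0, -0.3, 60, -145, -90, 0, 0, 0, -0.3, 90, -170, -90, 0, 0, 0]'

```text
time: 42.18
position: [0.4352, 0.2408, 0.1524]
eef_rot: [[-0.99, -0.143, 0.004], [-0.143, 0.99, 0.001], [-0.004, 0.001, -1.0]]
wrist_force: [0.1, 0.1, 0.9]
width: 0.349
finger_force: 0.0
```

Emit:
apply_moves --commands '[-0.3, 20, -30, 0, 0, 0, 0.02, -0.3, 30, -65, 0, 0, 0, 0.04, -0.3, 40, -105, 0, 0, 0, 0.06, -0.3, 40, -145, 0, 0, 0, 0.077, -0.3, 40, -185, 0, 0, 0, 0.077, -0.3, 40, -215, 0, 0, 0, 0.077, -0.3, 40, -215, 0, 0, 0, 0.077]'

```text
time: 42.77
position: [0.4276, 0.0194, 0.1528]
eef_rot: [[-0.998, -0.061, 0.005], [-0.061, 0.998, -0.002], [-0.005, -0.002, -1.0]]
wrist_force: [0.0, 1.1, 0.6]
width: 0.352
finger_force: 0.0
```

```bash
python3 - <<'E'
from h import *
t=viewer.snapshot("top");b=viewer.snapshot("side")
print(r.sense()["position"],tray(t))
o=np.hstack([cv2.resize(t[165:245,180:300],(480,320),interpolation=cv2.INTER_CUBIC),cv2.resize(b[210:360,255:375],(320,400))[:320]])
cv2.imwrite("pics/p10.png",o)
print(plan((.495,.142,.12),np.pi+.065))
g=cv2.cvtColor(t,cv2.COLOR_BGR2GRAY).astype(float)
for lo,hi in((185,202),(271,284)):
    L=[]
    for v in range(190,232):
        row=np.clip(g[v,lo:hi]-170,0,None)
        if row.max()>30: L.append((np.sum(row*np.arange(lo,hi))/row.sum(),v))
    L=np.array(L);w=ray("top",L,.088);print(len(L),w[0].round(4),w[-1].round(4),w.mean(0).round(4))
E
```

```text
[0.42710561 0.02292876 0.15240626] (array([0.5067, 0.362 ]), np.float64(0.1483), 'slopes', np.float64(-0.147), np.float64(0.151), 'depth', np.float64(0.154))
(array([-75.4, 114.4,  32.8]), array([ 0.001,  0.004, -0.   ]))
28 [0.5406 0.4328 0.088 ] [0.4545 0.4209 0.088 ] [0.4975 0.4261 0.088 ]
28 [0.5374 0.1453 0.088 ] [0.4515 0.1385 0.088 ] [0.4944 0.1414 0.088 ]
```

View pics/p10.png

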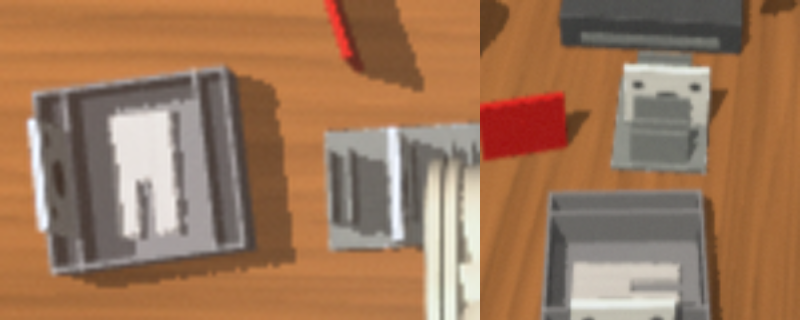

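The first plate stands in the left bay, the shims are intact and the tray's back edge has not changed. Now the middle plate.

Emit:
apply_moves --commands '[-0.3, -12, 18, 0, 0, 0, 0, -0.3, -30, 45, 0, 0, 0, 0, -0.3, -48, 75, 0, 0, 0, 0, -0.3, -66, 102, 0, 0, 0, 0, -0.3, -75, 115, 0, 0, 0, 0, -0.3, -75, 115, 15, 0, 0, 0, -0.3, -75, 115, 30, 0, 0, 0, -0.3, -75, 115, 30, 0, 0, 0, -0.3, -75, 115, 30, 0, 0, 0]'

```text
time: 43.62
position: [0.4925, 0.145, 0.1212]
eef_rot: [[-0.998, -0.071, -0.0], [-0.071, 0.998, -0.0], [0.0, -0.0, -1.0]]
wrist_force: [-0.0, 0.7, -0.7]
width: 0.351
finger_force: 0.0
```

```bash
python3 - <<'E'
from h import *
print(r.sense()["position"],plan((.495,.142,.062),np.pi+.065))
E
```

```text
[0.49247205 0.14497362 0.12116498] (array([-2.3, -3.1, 59.2]), array([-0.   , -0.   ,  0.006]))
```

Emit:
apply_moves --commands '[-0.3, -2, -3, 10, 0, 0, 0, -0.3, -2, -3, 30, 0, 0, 0, -0.3, -2, -3, 50, 0, 0, 0, -0.3, -2, -3, 57, 0, 0, 0, -0.3, -2, -3, 59, 0, 0, 0, -0.3, -2, -3, 59, 0, 0, 0, -0.3, -2, -3, 59, 0, 0, 0]'

```text
time: 44.2
position: [0.4968, 0.141, 0.0636]
eef_rot: [[-0.998, -0.068, 0.004], [-0.068, 0.998, 0.001], [-0.004, 0.001, -1.0]]
wrist_force: [0.5, 1.2, -0.7]
width: 0.352
finger_force: 0.0
```

Emit:
apply_moves --commands '[-1, 0, 0, 0, 0, 0, 0, -1, 0, 0, 0, 0, 0, 0, -1, 0, 0, 0, 0, 0, 0, -1, 0, 0, 0, 0, 0, 0, -1, 0, 0, 0, 0, 0, 0]'

```text
time: 44.62
position: [0.4971, 0.1408, 0.0638]
eef_rot: [[-0.998, -0.068, 0.005], [-0.068, 0.998, 0.0], [-0.005, -0.0, -1.0]]
wrist_force: [-0.1, -1.8, 6.5]
width: 0.076
finger_force: 50.0
```

Emit:
apply_moves --commands '[-1, 0, 0, -5, 0, 0, 0, -1, 0, 0, -20, 0, 0, 0, -1, 0, 0, -45, 0, 0, 0, -1, 0, 0, -75, 0, 0, 0, -1, 0, 0, -105, 0, 0, 0, -1, 0, 0, -115, 0, 0, 0, -1, 0, 0, -115, 0, 0, 0]'

```text
time: 45.2
position: [0.4976, 0.1416, 0.1805]
eef_rot: [[-0.998, -0.068, 0.008], [-0.068, 0.998, 0.002], [-0.008, 0.002, -1.0]]
wrist_force: [0.0, -0.0, -0.9]
width: 0.083
finger_force: 48.9
```

```bash
python3 - <<'E'
from h import *
t=viewer.snapshot("top");T=tray(t,230);print(T)
c=np.array([.5076,.3564]);y=.145
q=c-np.array([-np.sin(y),np.cos(y)])*.066; print(q,plan((*q,.175),np.pi+y))
E
```

```text
(array([0.5066, 0.362 ]), np.float64(0.1323), 'slopes', np.float64(-0.149), np.float64(0.118), 'depth', np.float64(0.155))
[0.5171365  0.29109261] (array([-31. , 148.1,   3.5]), array([ 0.001,  0.004, -0.077]))
```

Emit:
apply_moves --commands '[-1, -5, 20, 0, 0, 0, -0.02, -1, -12, 55, 0, 0, 0, -0.04, -1, -20, 92, 0, 0, 0, -0.06, -1, -27, 125, 0, 0, 0, -0.077, -1, -31, 147, 0, 0, 0, -0.077, -1, -31, 148, 0, 0, 0, -0.077, -1, -31, 148, 10, 0, 0, -0.077, -1, -31, 148, 30, 0, 0, -0.077, -1, -31, 148, 45, 0, 0, -0.077, -1, -31, 148, 45, 0, 0, -0.077, -1, -31, 148, 45, 0, 0, -0.077]'

```text
time: 46.17
position: [0.5149, 0.2885, 0.13]
eef_rot: [[-0.99, -0.143, -0.003], [-0.143, 0.99, -0.003], [0.004, -0.002, -1.0]]
wrist_force: [0.5, -0.1, -0.9]
width: 0.084
finger_force: 49.0
```

```bash
python3 - <<'E'
from h import *
s=r.sense();print(s["position"],plan((.5171,.2911,.062),np.pi+.145))
b=viewer.snapshot("side");cv2.imwrite("pics/p11.png",cv2.resize(b[220:360,255:375],(480,560),interpolation=cv2.INTER_CUBIC))
E
```

```text
[0.51492144 0.2884749  0.130047  ] (array([-2.8,  2.4, 68. ]), array([-0.002, -0.004, -0.001]))
```

View pics/p11.png

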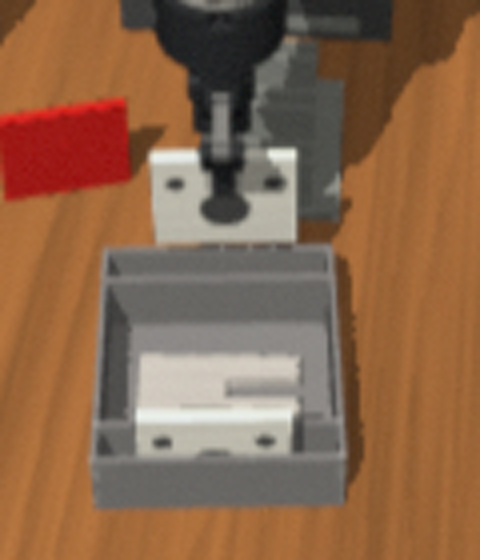

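The tray, the first plate and the shims look right, and the second plate hangs above the right bay. Lower it.

Emit:
apply_moves --commands '[-1, -1, 1.2, 5, 0, 0, 0, -1, -1, 1.2, 15, 0, 0, 0, -1, -1, 1.2, 25, 0, 0, 0, -1, -1, 1.2, 33, 0, 0, 0, -1, -1, 1.2, 38, 0, 0, 0, -1, -1, 1.2, 38, 0, 0, 0, -1, -1, 1.2, 38, 0, 0, 0]'

```text
time: 46.8
position: [0.5172, 0.2918, 0.094]
eef_rot: [[-0.989, -0.145, 0.001], [-0.145, 0.989, -0.0], [-0.001, -0.0, -1.0]]
wrist_force: [0.4, -0.9, -0.6]
width: 0.085
finger_force: 49.1
```

Emit:
apply_moves --commands '[-1, 0, 0, 6, 0, 0, 0, -1, 0, 0, 12, 0, 0, 0, -1, 0, 0, 18, 0, 0, 0, -1, 0, 0, 24, 0, 0, 0, -1, 0, 0, 29, 0, 0, 0, -1, 0, 0, 32, 0, 0, 0, -1, 0, 0, 32, 0, 0, 0, -1, 0, 0, 32, 0, 0, 0]'

```text
time: 47.47
position: [0.5175, 0.2919, 0.0624]
eef_rot: [[-0.989, -0.145, 0.002], [-0.145, 0.989, -0.0], [-0.001, -0.0, -1.0]]
wrist_force: [-0.5, 0.4, -2.0]
width: 0.084
finger_force: 49.1
```

Emit:
apply_moves --commands '[-0.5, 0, 0, 1, 0, 0, 0, -0.5, 0, 0, 1, 0, 0, 0, -0.4, 0, 0, 1, 0, 0, 0, -0.4, 0, 0, -10, 0, 0, 0, -0.4, 0, 0, -35, 0, 0, 0, -0.4, 0, 0, -70, 0, 0, 0, -0.3, 5, -10, -95, 0, 0, 0, -0.3, 30, -35, -100, 0, 0, 0, -0.3, 55, -65, -100, 0, 0, 0, -0.3, 80, -95, -100, 0, 0, 0, -0.3, 105, -125, -100, 0, 0, 0, -0.3, 130, -155, -100, 0, 0, 0]'

```text
time: 48.47
position: [0.4105, 0.1187, 0.1637]
eef_rot: [[-0.989, -0.145, 0.004], [-0.145, 0.989, 0.001], [-0.004, 0.0, -1.0]]
wrist_force: [0.5, -0.7, -0.2]
width: 0.35
finger_force: 0.0
```

Emit:
apply_moves --commands '[-0.3, 5, -35, 0, 0, 0, 0, -0.3, 10, -70, 0, 0, 0, 0, -0.3, 10, -105, 0, 0, 0, 0, -0.3, 10, -140, 0, 0, 0, 0, -0.3, 10, -150, 0, 0, 0, 0, -0.3, 10, -150, 0, 0, 0, 0, -0.3, 10, -150, 0, 0, 0, 0]'

```text
time: 49.05
position: [0.4233, -0.0302, 0.1631]
eef_rot: [[-0.99, -0.143, 0.003], [-0.143, 0.99, 0.001], [-0.003, 0.0, -1.0]]
wrist_force: [-0.4, -0.6, -0.2]
width: 0.348
finger_force: 0.0
```

```bash
python3 - <<'E'
from h import *
t=viewer.snapshot("top");b=viewer.snapshot("side")
print(r.sense()["position"],tray(t),shims(t))
o=np.hstack([cv2.resize(t[120:280,170:490],(480,240)),cv2.resize(b[210:360,255:375],(320,400))[:240]])
o=np.vstack([np.hstack([cv2.resize(t[165:245,180:300],(480,320),interpolation=cv2.INTER_CUBIC),cv2.resize(b[215:355,255:375],(320,320),interpolation=cv2.INTER_CUBIC)]),np.hstack([cv2.resize(t[120:280,170:490],(480,240)),cv2.resize(b[120:270,220:420],(320,240))])])
cv2.imwrite("pics/p12.png",o)
E
```

```text
[ 0.42300457 -0.02911651  0.16271529] (array([0.5067, 0.3621]), np.float64(0.1491), 'slopes', np.float64(-0.147), np.float64(0.153), 'depth', np.float64(0.154)) [(array([349., 233.]), 427.7, -86.4, 11.0, 154.7, 86.4), (array([328., 229.]), 425.4, -16.1, 122.0, 172.0, 86.6)]
```

View pics/p12.png

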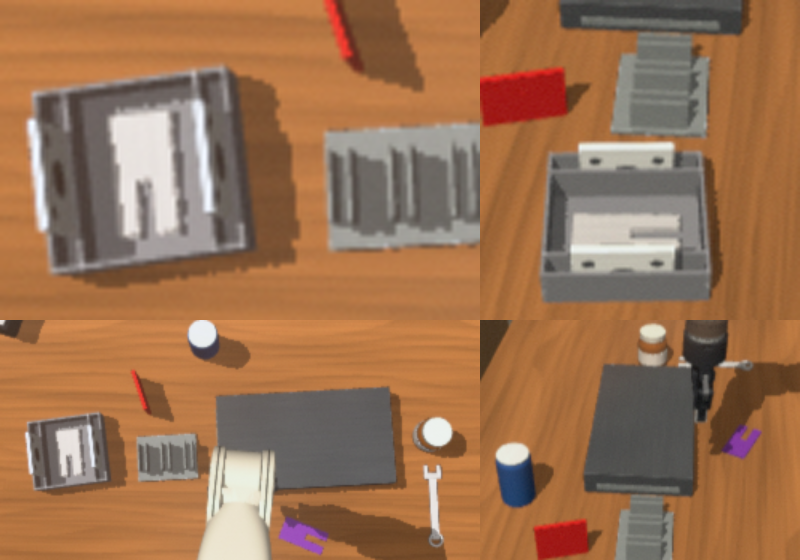

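Both plates stand in the end bays and three shims lie flat in the middle bay. The flat and the rack are empty, and the bystanders and look-alikes are where they started. Handing in.

```bash
python3 -c "
from rig import r
print(r.hand_in())"
```

```text
the job is handed in; nothing more can be done
None
```

The kit is made up and handed in at about 49 s: three shims lie flat in the tray's middle bay, one plate stands in each end bay, and the can, jar and wrench are where they started.

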